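Unstack the tube stands into their trays

ROBOT

A 6-joint arm with a two-finger parallel gripper is mounted at the origin on a cart in front of the work surface, level with it; the furniture and walls round the work are solid. World frame = base frame: x ahead of the robot, y to its left, z up, the work surface at z = 0. Lengths are in m, angles in degrees, forces in N, time in s.
With the tool pointing down it reaches from about 0.25 to 0.8 m from the base axis. Payload 3.9 kg.
Tool frame: the origin (TCP) lies midway between the tips of the shut fingers; the grasp point (between the pads) lies r.hold_point_z behind it (r.hold_point_z is the distance from the TCP to the grasp point, in m); z points along the fingers, y is the direction in which the jaws open and shut (so a half turn about z gives the same grasp; the last joint's range is limited). The gripper opens to 85 mm and grips with 20 to 120 N. Pads are 22 mm wide; open, the fingers measure 114 mm over their backs; the gripper's body (76 mm by 85 mm) begins 54 mm behind the grasp point. The pads swing forward as they close: fully open they stand 13 mm farther back than shut.
Start: joints at [-65.604, 14.897, -7.913, 67.191, 0, 90], TCP at [0.217, -0.478, 0.231] pointing down, gripper open.
Joint ranges: [-159.42, 159.42], [-47.68, 98.78], [-73.54, 78.23], [-108.79, 121.32], [-90, 84.71], [-180, 180]. Speed limits (degrees/s): [147.25, 147.25, 180, 180, 180, 180].

INTERFACE

Orientations are given as a 3x3 rotation matrix whose columns are the frame's x, y, z axes.
In Python, from bench import r gives the robot as it stands. The module is installed in compiled form; this text tells all that it offers.
- The arm moves only by the tool move_arm, never from a script. Its argument "moves" is a list of rows, each a list of 3 entries, a list of its own where there are three numbers: the shift along the tool's x, y, z in mm, then the turn about the tool's z in degrees, then the opening, from -1 (shut) to 1 (fully open). A call has 1 to 5 rows; each row shifts and turns the commanded pose from where the row before left it, along the tool's axes as they then stand; what a row does not reach is not made up. A row lasts 1/12 s, in which the tool goes at most 41.7 mm and 7.16 degrees, less where a joint would pass 70% of its speed; a pose out of reach is approached as far as the arm can. A call is refused whole if a number of a shift passes 41.7 or a number of a turn 7.16, either way. A call with a gripper value outside its range is refused whole. The fingers move at their own pace and stop on an object; "force" is the grip in N (left out, the last holds). Time passes only in rows, so rows that do not move let the fingers close. It gives the time, the measured TCP pose, the force and the opening at its end, in the units of the state.
- r.observe(): the state, without advancing time (a new reading comes with each control period).
- r.get_image(name): name is "side" or "top" or "wrist"; returns the picture (400x640x3 uint8, red, green, blue); there is no depth.
- r.calibration(name): a dict with "fx", "fy", "cx", "cy" (pixels), "pose" (4x4, takes a point from camera to world coordinates). Camera axes: x right, y up, looking along -z (the intrinsics and any distortion apply to the point x, -y, -z); pixel columns grow to the right and rows downward; lengths in m; the calibration is good to about 2 mm. A picture is of the moment at which its call begins: read the wrist's pose just before it. calibration takes no time and is no camera call; for the wrist camera it gives the pose at the moment of the call.
- r.hand_in(): hands the job in, once; it reports no verdict.
The state is a dict: "time_s": time; "qpos": joint angles; "qd": joint speeds; "effort": joint torques, N m; "tcp_pos": TCP position; "tcp_rot": TCP orientation; "contact_force": force on the tool from outside, world axes, zero at the start; "wrist_torque": the same for the moment, N m; "grip_width": opening from 0.0 (shut) to 1.0 (fully open).
Only numpy, scipy, OpenCV 4.12 (cv2) and the standard library are available. Lean on these libraries where they do the work, as an engineer would, in place of code of your own. Each camera call takes 0.05 s, during which the arm holds its last target.

TASK

The washed tube stands are stacked in a pile on the desk. Take the pile apart from the top down, one stand at a time, and set each upright and flat inside the steel tray of its own shape: six-sided, then round, square and last the long one. Do not knock any stand over, and leave the two bottles on the right where they stand.

Things in the scene. Friction and masses are not known exactly. Their poses are not given: they have to be found in the camera images.
- long_stand: Long oblong white plastic tube stand, 150 (x) x 58 (y) x 40 (z) mm, two rows of six dark tube wells in its flat top, about 0.2 kg; at the start the lowest of the stack, standing on the desk. The wells are dark marks only: top and sides are solid. Origin at the centre of its underside, z up; x along its length. The four stands are stacked centre over centre, to within a few mm.
- square_stand: Square white plastic tube stand, 54 x 54 x 40 mm, three by three dark wells in its flat top, about 0.1 kg; at the start it stands on the long stand. Origin at the centre of its underside, z up; x and y square to its sides.
- round_stand: Round white plastic tube stand, 46 mm in diameter, 40 mm high, three dark wells in its flat top, about 0.07 kg; at the start it stands on the square stand. Origin at the centre of its underside, z up.
- hex_stand: Small six-sided white plastic tube stand, 30 mm across flats (about 35 mm across corners), 40 mm high, one dark well in its flat top, about 0.04 kg; at the start the top of the stack. Origin at the centre of its underside, z up; flat sides face its +x and -x (and every 60 degrees round from there).
- long_tray: Shallow oblong dark steel tray on the desk, inside 168 (x) x 76 (y) mm, so 9 mm wider than the long stand on every side; rim 4 mm thick, its top 9 mm above the desk; inner floor 3 mm above the desk; fixed to the desk, does not move. Origin at its centre at desk height, z up; x along its length.
- square_tray: Shallow square dark steel tray on the desk, inside 72 x 72 mm, 9 mm wider than the square stand on every side; rim 4 mm thick, its top 9 mm above the desk; inner floor 3 mm above the desk; fixed to the desk, does not move. Origin at its centre at desk height, z up; x and y square to its sides.
- round_tray: Shallow round dark steel tray on the desk, inside diameter 64 mm, 9 mm wider than the round stand all round; rim 4 mm thick, its top 9 mm above the desk; inner floor 3 mm above the desk; fixed to the desk, does not move. Origin at its centre at desk height, z up.
- hex_tray: Small shallow six-sided dark steel tray on the desk, inside 48 mm across flats, 9 mm wider than the six-sided stand on every side; rim 4 mm thick, its top 9 mm above the desk; inner floor 3 mm above the desk; fixed to the desk, does not move. Origin at its centre at desk height, z up; flat sides face its +x and -x (and every 60 degrees round from there).
- bottle: Bystander: upright white bottle with a black screw cap, 50 mm in diameter, 133 mm high, loose, to the right of the work. Origin at the centre of its underside.
- dropper_bottle: Bystander: small upright white dropper bottle, 26 mm in diameter, 62 mm high, loose, to the right of the work. Origin at the centre of its underside.
Not all that is in view belongs to the job. Leave any pink look-alike of the square_stand alone. Leave any red look-alike of the round_stand alone.

How it is judged (in metres and radians):
On the way, in this order (a step that is already met when the one before it is completed fails the run):
1. the six-sided stand stands flat in its own tray, released (horizontal distance between hex_stand and hex_tray below 0.015 m and z of hex_stand in the frame of hex_tray between 0 and 0.006 m and angle between hex_stand's own z axis and vertical below 0.06 rad and contact force between hex_stand and the fingers below 0.05 N and linear speed of hex_stand below 0.02 m/s and angular speed of hex_stand below 0.2 rad/s), for 0.2 s.
2. the round stand stands flat in its own tray, released (horizontal distance between round_stand and round_tray below 0.015 m and z of round_stand in the frame of round_tray between 0 and 0.006 m and angle between round_stand's own z axis and vertical below 0.06 rad and contact force between round_stand and the fingers below 0.05 N and linear speed of round_stand below 0.02 m/s and angular speed of round_stand below 0.2 rad/s), for 0.2 s.
3. the square stand stands flat in its own tray, released (horizontal distance between square_stand and square_tray below 0.015 m and z of square_stand in the frame of square_tray between 0 and 0.006 m and angle between square_stand's own z axis and vertical below 0.06 rad and contact force between square_stand and the fingers below 0.05 N and linear speed of square_stand below 0.02 m/s and angular speed of square_stand below 0.2 rad/s), for 0.2 s.
4. the long stand stands flat in its own tray, released (horizontal distance between long_stand and long_tray below 0.015 m and z of long_stand in the frame of long_tray between 0 and 0.006 m and angle between long_stand's own z axis and vertical below 0.06 rad and contact force between long_stand and the fingers below 0.05 N and linear speed of long_stand below 0.02 m/s and angular speed of long_stand below 0.2 rad/s), for 0.2 s.
At the end, for the whole second after the job is handed in: Each of the four stands stands upright (within 0.06 rad) and flat on the floor of the tray of its own shape (centre within 15 mm of the tray's centre, which any stand lying flat inside its rim meets), released and at rest; both bottles are within 20 mm of where they stood (all of step 1 and all of step 2 and all of step 3 and all of step 4 and distance of each of bottle, dropper_bottle from where it was at the start of the episode below 0.02 m); the robot touches nothing.
It fails at once if a stand is tipped over (angle between any of long_stand, square_stand, round_stand, hex_stand's own z axis and vertical above 0.7 rad).
It fails at once if the bottle is moved or tipped over (distance of bottle from where it was at the start of the episode above 0.02 m or angle between bottle's own z axis and vertical above 0.5 rad).
It fails at once if the dropper bottle is moved or tipped over (distance of dropper_bottle from where it was at the start of the episode above 0.02 m or angle between dropper_bottle's own z axis and vertical above 0.5 rad).
It also fails if it takes over 112 s, if anything falls off the work surface, if the arm or the gripper's body presses on something with over 40 N, if the wrist force passes 120 N, or if a joint passes its speed limit or range.

## Working session

There is one attempt and no reset: what is moved stays moved. The work goes in short steps, Python scripts to look and compute and a tool call to move; the robot and the scene stay as the last step left them, time stands still between calls to the robot, and variables do not carry over. Pictures are saved under pics/ and viewed, and the job is handed in when it is done.

Besides the shell and the picture viewer there is one more tool, called after "Request:" as name(argument=value, ...) on one line, values as JSON. move_arm: Moves the arm, as the interface text tells. Its arguments: {"type":"object","properties":{"moves":{"type":"array","items":{"type":"array"}},"force":{"type":"number"}},"required":["moves"]}

```bash
mkdir -p pics; python3 - <<'E'
from bench import r
import cv2, numpy as np
print(r.observe()); print(r.hold_point_z)
for n in ("side","top","wrist"):
    c=r.calibration(n); print(n,{k:(np.round(v,4).tolist() if k=="pose" else v) for k,v in c.items()})
    cv2.imwrite(f"pics/{n}0.png",r.get_image(n)[:,:,::-1])
E
```

```text
{'time_s': 0.0, 'qpos': array([-6.56031659e+01,  1.49378184e+01, -7.98678062e+00,  6.71920098e+01,
        1.45636076e-03,  8.99993930e+01]), 'qd': array([-0.05988177,  0.02884229,  0.15691681,  0.01219859, -0.07481085,
       -0.09225256]), 'effort': array([-4.66162492e-04, -4.05675173e+01,  2.53923297e+01,  1.89243432e-02,
        1.46609841e-04, -2.28974983e-06]), 'tcp_pos': array([ 0.21657012, -0.4774766 ,  0.23043911]), 'tcp_rot': array([[ 9.10702131e-01,  4.13062902e-01, -8.17501515e-04],
       [ 4.13063710e-01, -9.10700223e-01,  1.86397425e-03],
       [ 2.54397999e-05, -2.03520553e-03, -9.99997929e-01]]), 'contact_force': array([ 0.64379816, -0.64755972, -0.0208832 ]), 'wrist_torque': array([ 0.00241638, -0.01775454,  0.03173788]), 'grip_width': 1.0011905460171224}
0.0187
side {'fx': 434.14957965706697, 'fy': 434.14957965706697, 'cx': 316.44176022271523, 'cy': 198.35430975811786, 'pose': [[0.9088, 0.2169, -0.3563, 0.2243], [-0.4167, 0.4325, -0.7995, -0.8934], [-0.0193, 0.8751, 0.4835, 0.5778], [0.0, 0.0, 0.0, 1.0]]}
top {'fx': 386.38042465014325, 'fy': 386.38042465014325, 'cx': 319.27689463184726, 'cy': 204.15327440823663, 'pose': [[0.0026, 0.9977, -0.0676, 0.477], [-0.9996, 0.0045, 0.0277, -0.0891], [0.028, 0.0675, 0.9973, 1.1727], [0.0, 0.0, 0.0, 1.0]]}
wrist {'fx': 307.6890650379968, 'fy': 307.6890650379968, 'cx': 321.651496124215, 'cy': 195.2857922026374, 'pose': [[0.4132, 0.8752, 0.2516, 0.2803], [-0.9106, 0.3975, 0.1128, -0.4491], [-0.0013, -0.2758, 0.9612, 0.3733], [0.0, 0.0, 0.0, 1.0]]}
```

View pics/top0.png

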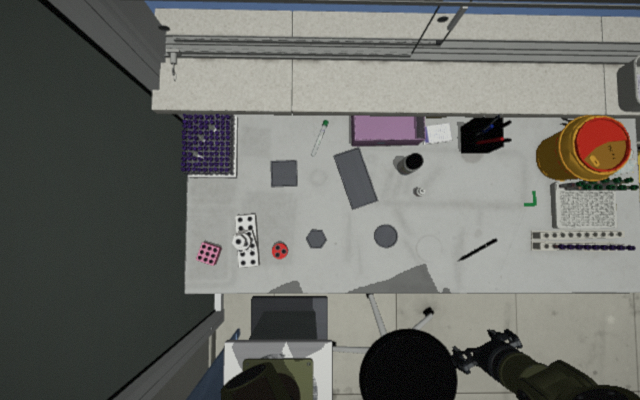

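View pics/side0.png

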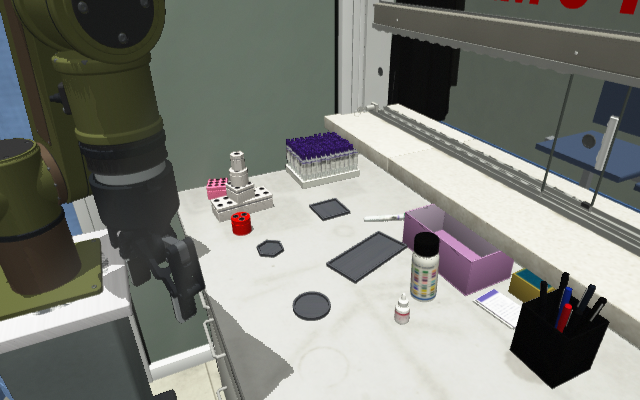

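View pics/wrist0.png

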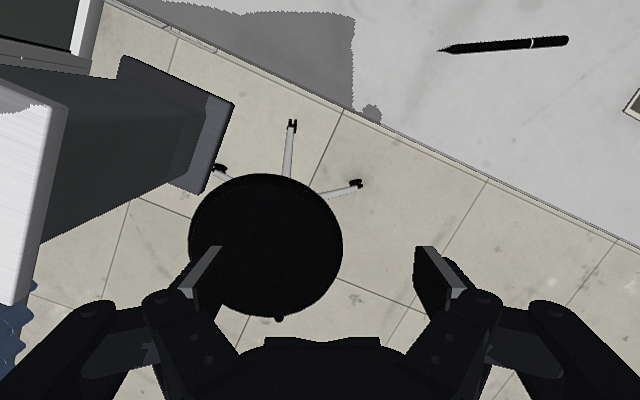

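```bash
cat > h.py <<'E'
import cv2, numpy as np
def ray(c,u,v):
    P=c["pose"]; d=np.stack([(np.asarray(u,float)-c["cx"])/c["fx"],-(np.asarray(v,float)-c["cy"])/c["fy"],-np.ones_like(np.asarray(u,float))],-1)
    return P[:3,3], d@P[:3,:3].T
def onz(c,uv,z):
    uv=np.asarray(uv,float); o,d=ray(c,uv[...,0],uv[...,1]); return o+d*((z-o[2])/d[...,2])[...,None]
def px(c,X):
    P=c["pose"]; q=(np.asarray(X,float)-P[:3,3])@P[:3,:3]
    return np.stack([c["cx"]+c["fx"]*q[...,0]/-q[...,2], c["cy"]-c["fy"]*q[...,1]/-q[...,2]],-1)
E
python3 - <<'E'
from bench import r
from h import *
c=r.calibration("top"); im=cv2.imread("pics/top0.png")
g=cv2.cvtColor(im,cv2.COLOR_BGR2GRAY); hsv=cv2.cvtColor(im,cv2.COLOR_BGR2HSV)
m=((g<125)&(hsv[:,:,1]<60)).astype(np.uint8); m[:118]=0; m[285:]=0; m[:,:240]=0; m[:,430:]=0
n,l,s,_=cv2.connectedComponentsWithStats(m)
for i in range(1,n):
    if s[i,4]<150: continue
    cs,_=cv2.findContours((l==i).astype(np.uint8),cv2.RETR_EXTERNAL,cv2.CHAIN_APPROX_NONE)
    W=onz(c,cs[0][:,0,:],0.009)[:,:2]
    (cx,cy),(w,h),a=cv2.minAreaRect((W*1000).astype(np.float32)); 
    print(s[i],"centre mm",round(cx,1),round(cy,1),"size",round(w,1),round(h,1),"ang",round(a,1))
cv2.imwrite("pics/t0c.png",cv2.resize(im[190:290,180:320],None,fx=5.5,fy=5.5,interpolation=cv2.INTER_CUBIC))
E
```

```text
[ 333  118   92   92 2468] centre mm 682.6 -304.5 size 280.1 282.8 ang 0.6
[393 153  31  22 369] centre mm 681.1 -394.3 size 61.3 94.1 ang 11.1
[270 160  28  27 710] centre mm 650.0 -12.8 size 79.4 81.7 ang 0.4
[374 224  24  24 447] centre mm 462.1 -321.6 size 69.8 69.3 ang 89.6
[306 229  21  19 302] centre mm 454.1 -111.8 size 53.8 60.0 ang 0.1
[370 264  60  21 641] centre mm 347.0 -362.9 size 178.3 59.5 ang 89.9
```

View pics/t0c.png

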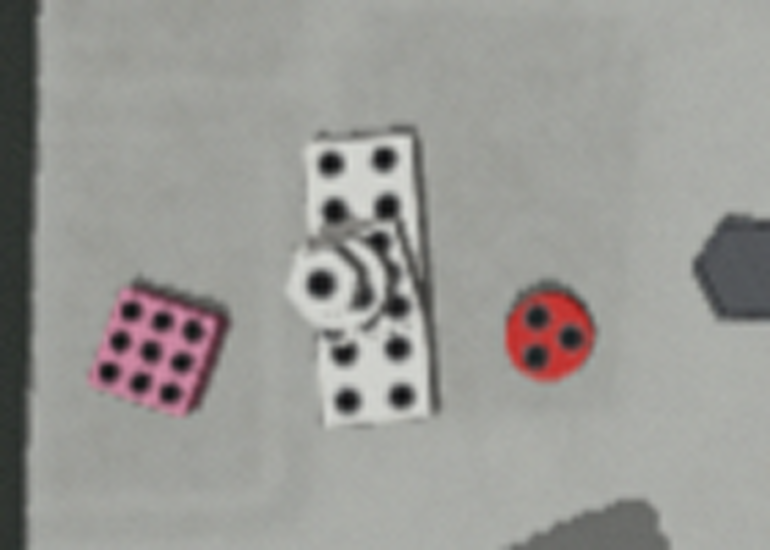

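```bash
python3 - <<'E'
from bench import r
from h import *
c=r.calibration("top"); im=cv2.imread("pics/top0.png")
g=cv2.cvtColor(im,cv2.COLOR_BGR2GRAY); hsv=cv2.cvtColor(im,cv2.COLOR_BGR2HSV)
m=((g<125)&(hsv[:,:,1]<60)).astype(np.uint8); m[:146]=0; m[212:]=0; m[:,:325]=0; m[:,385:]=0
m=cv2.morphologyEx(m,cv2.MORPH_OPEN,np.ones((5,5),np.uint8))
cs,_=cv2.findContours(m,cv2.RETR_EXTERNAL,cv2.CHAIN_APPROX_NONE)
q=max(cs,key=cv2.contourArea)
W=onz(c,q[:,0,:],0.009)[:,:2]; print("long tray",cv2.minAreaRect((W*1000).astype(np.float32)))
f=lambda x,y:np.array([x/5.5+180-.4,y/5.5+190-.4])
print("hex",onz(c,f(320,285),0.16))
for p in [(308,143),(412,130),(435,412),(325,427)]: print("long",onz(c,f(*p),0.04))
print("sq corner",onz(c,f(400,228),0.08),onz(c,f(425,315),.08))
L=[onz(c,f(*p),0.04) for p in [(331,163),(384,158),(347,401),(401,396)]]; print("wells",np.mean(L,0),L[0]-L[2],L[1]-L[3])
print("pink",onz(c,f(150,350),.04),"red",onz(c,f(548,337),.04))
print("pink R edge",[onz(c,f(*p),.04)[:2] for p in [(228,318),(190,415)]],"red L",onz(c,f(505,337),.04)[:2])
E
```

```text
long tray ((637.142333984375, -230.69873046875), (175.040283203125, 86.28871154785156), 19.075159072875977)
hex [0.44776235 0.09415162 0.16      ]
long [0.5192419  0.12344874 0.04      ]
long [0.52635023 0.0686464  0.04      ]
long [0.37781614 0.05452272 0.04      ]
long [0.36998725 0.11200169 0.04      ]
sq corner [0.47450803 0.06848238 0.08      ] [0.43032872 0.05517177 0.08      ]
wells [0.44745836 0.09188862 0.04      ] [0.12513732 0.01043164 0.        ] [0.12526288 0.01076205 0.        ]
pink [0.41011007 0.20415929 0.04      ] red [ 0.41714378 -0.00445141  0.04      ]
pink R edge [array([0.42689807, 0.16376245]), array([0.37623142, 0.18257678])] red L [0.41711764 0.01820755]
```

```bash
cat >> h.py <<'E'
def plan(r,tgt,yaw=None,maxstep=38):
    """yaw: world angle of tool x, mod 180 variants chosen by caller"""
    s=r.observe(); R=s["tcp_rot"]; p=s["tcp_pos"]
    y0=np.degrees(np.arctan2(R[1,0],R[0,0]))
    d=R.T@(np.asarray(tgt)-p)*1000; n=int(np.ceil(np.abs(d).max()/maxstep))
    print("t %.2f tcp"%s["time_s"],np.round(p,4),"yaw %.1f"%y0,"q",np.round(s["qpos"],0),"grip %.3f"%s["grip_width"],"F",np.round(s["contact_force"],1))
    print("tool shift mm",np.round(d,1),"rows",n,"each",np.round(d/max(n,1),1))
    if yaw is not None: print("then turn (tool z)",round(-(yaw-y0),1))
E
python3 -c "
from bench import r
from h import *
plan(r,[0.448,0.093,0.27],0)"
```

```text
t 0.15 tcp [ 0.2166 -0.4776  0.2306] yaw 24.4 q [-66.  15.  -8.  67.   0.  90.] grip 0.999 F [ 0.5  0.7 -0.8]
tool shift mm [ 446.4 -424.2  -38.7] rows 12 each [ 37.2 -35.3  -3.2]
then turn (tool z) 24.4
```

Request:
move_arm(moves=[[[26.3, -25, -2.3], 0, 1], [[26.3, -25, -2.3], 0, 1], [[26.3, -25, -2.3], 0, 1], [[26.3, -25, -2.3], 0, 1], [[26.3, -25, -2.3], 0, 1]])

```text
time_s: 0.57
tcp_pos: [0.285, -0.3083, 0.2426]
tcp_rot: [[0.911, 0.412, -0.0], [0.412, -0.911, 0.001], [0.0, -0.001, -1.0]]
contact_force: [1.3, 0.4, 0.2]
grip_width: 1.0
```

Request:
move_arm(moves=[[[26.3, -25, -2.3], 0, 1], [[26.3, -25, -2.3], 0, 1], [[26.3, -25, -2.3], 0, 1], [[26.3, -25, -2.3], 0, 1], [[26.3, -25, -2.3], 0, 1]])

```text
time_s: 0.98
tcp_pos: [0.3531, -0.1401, 0.2544]
tcp_rot: [[0.911, 0.413, 0.0], [0.413, -0.911, -0.0], [0.0, 0.0, -1.0]]
contact_force: [1.2, -0.5, 0.6]
grip_width: 1.001
```

Request:
move_arm(moves=[[[26.3, -25, -2.3], 0, 1], [[26.3, -25, -2.3], 0, 1], [[26.3, -25, -2.3], 0, 1], [[26.3, -25, -2.3], 0, 1], [[26.3, -25, -2.3], 0, 1]])

```text
time_s: 1.4
tcp_pos: [0.4213, 0.0282, 0.2658]
tcp_rot: [[0.911, 0.413, -0.0], [0.413, -0.911, -0.0], [-0.0, 0.0, -1.0]]
contact_force: [1.1, -0.8, -0.2]
grip_width: 0.996
```

Request:
move_arm(moves=[[[26.3, -25, -2.3], 0, 1], [[26.3, -25, -2.3], 0, 1], [[0, 0, 0], 6.1, 1], [[0, 0, 0], 6.1, 1], [[0, 0, 0], 6.1, 1]])

```text
time_s: 1.82
tcp_pos: [0.4517, 0.0731, 0.27]
tcp_rot: [[0.989, 0.145, -0.004], [0.145, -0.989, 0.023], [-0.001, -0.023, -1.0]]
contact_force: [-0.0, -0.2, -0.5]
grip_width: 1.0
```

Request:
move_arm(moves=[[[0, 0, 0], 6.1, 1], [[0, 0, 0], 0, 1], [[0, 0, 0], 0, 1]])

```text
time_s: 2.07
tcp_pos: [0.4534, 0.0421, 0.2701]
tcp_rot: [[0.998, 0.063, -0.006], [0.063, -0.997, 0.043], [-0.004, -0.043, -0.999]]
contact_force: [0.2, -0.3, 0.1]
grip_width: 1.003
```

```bash
sed -i 's#np.abs(d).max()/maxstep#np.linalg.norm(d)/maxstep#' h.py; python3 - <<'E'
from bench import r
from h import *
import pickle
plan(r,[0.448,0.093,0.27],0)
c=r.calibration("wrist"); im=r.get_image("wrist")[:,:,::-1]; cv2.imwrite("pics/w1.png",im); pickle.dump(c,open("w1.pkl","wb"))
t=r.get_image("top")[:,:,::-1]; cv2.imwrite("pics/t1.png",t)
print(px(c,[[.448,.093,.16],[.448,.093,.12]]))
E
```

```text
t 2.07 tcp [0.4534 0.0421 0.2701] yaw 3.6 q [  4.   7. -12.  71.   2. 180.] grip 1.003 F [ 0.2 -0.3  0.1]
tool shift mm [ -2.1 -51.1   2.4] rows 2 each [ -1.1 -25.5   1.2]
then turn (tool z) 3.6
[[267.41476239 193.55825713]
 [276.02433245 182.45570077]]
```

View pics/w1.png

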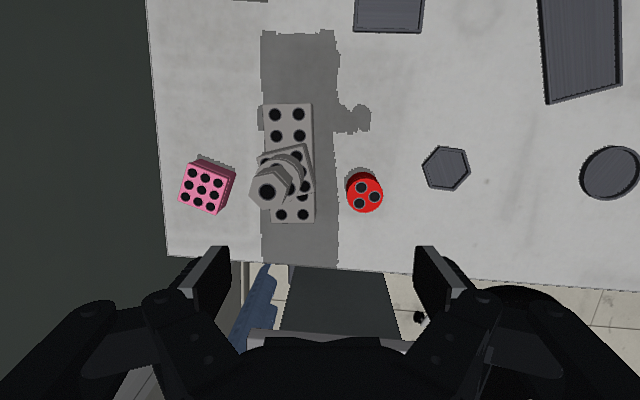

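```bash
python3 - <<'E'
import cv2
im=cv2.imread("pics/w1.png"); cv2.imwrite("pics/w1c.png",cv2.resize(im[95:230,240:330],None,fx=6,fy=4.4*1.36*0.735,interpolation=cv2.INTER_CUBIC) if 0 else cv2.resize(im[95:230,230:330],None,fx=4.4,fy=4.4,interpolation=cv2.INTER_CUBIC))
E
```

```text
(no output)
```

View pics/w1c.png

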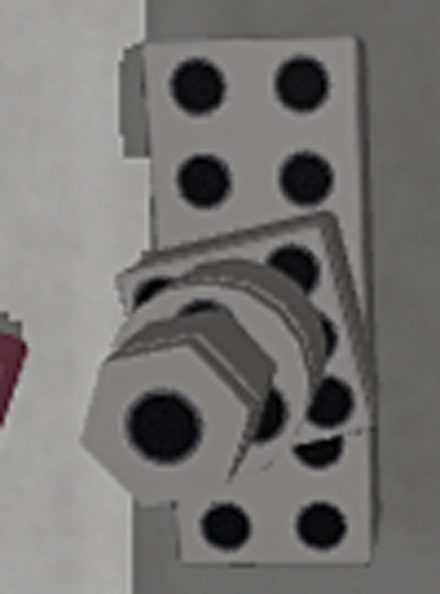

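Request:
move_arm(moves=[[[0, 0, 0], -7, 1], [[0, 0, 0], -7, 1], [[0, 0, 0], -7, 1], [[0, 0, 0], -7, 1], [[0, 0, 0], -7, 1]])

```text
time_s: 2.58
tcp_pos: [0.4533, 0.0442, 0.2704]
tcp_rot: [[0.775, 0.632, -0.006], [0.632, -0.774, 0.043], [0.023, -0.037, -0.999]]
contact_force: [0.9, -0.4, 0.0]
grip_width: 1.001
```

Request:
move_arm(moves=[[[0, 0, 0], -7, 1], [[0, 0, 0], -7, 1], [[0, 0, 0], -7, 1], [[0, 0, 0], -7, 1], [[0, 0, 0], -7, 1]])

```text
time_s: 3.0
tcp_pos: [0.4533, 0.0442, 0.2704]
tcp_rot: [[0.272, 0.962, -0.006], [0.961, -0.272, 0.043], [0.04, -0.017, -0.999]]
contact_force: [-0.3, -0.8, -0.2]
grip_width: 0.999
```

Request:
move_arm(moves=[[[0, 0, 0], -7, 1], [[0, 0, 0], -7, 1], [[0, 0, 0], -7, 1], [[0, 0, 0], -7, 1], [[0, 0, 0], -7, 1]])

```text
time_s: 3.42
tcp_pos: [0.4533, 0.0442, 0.2704]
tcp_rot: [[-0.329, 0.944, -0.006], [0.943, 0.329, 0.043], [0.043, 0.009, -0.999]]
contact_force: [-0.2, -0.7, 0.4]
grip_width: 0.999
```

Request:
move_arm(moves=[[[0, 0, 0], -7, 1], [[0, 0, 0], -7, 1], [[0, 0, 0], -7, 1], [[0, 0, 0], -7, 1], [[0, 0, 0], -7, 1]])

```text
time_s: 3.83
tcp_pos: [0.4533, 0.0442, 0.2704]
tcp_rot: [[-0.811, 0.585, -0.006], [0.584, 0.811, 0.043], [0.03, 0.031, -0.999]]
contact_force: [-0.5, -0.2, -0.5]
grip_width: 1.006
```

Request:
move_arm(moves=[[[0, 0, 0], -7, 1], [[0, 0, 0], -7, 1], [[0, 0, 0], -7, 1], [[0, 0, 0], -7, 1], [[0, 0, 0], -7, 1]])

```text
time_s: 4.25
tcp_pos: [0.4533, 0.0442, 0.2704]
tcp_rot: [[-1.0, 0.014, -0.006], [0.013, 0.999, 0.043], [0.007, 0.043, -0.999]]
contact_force: [-0.1, -0.5, -0.9]
grip_width: 0.998
```

```bash
python3 - <<'E'
from bench import r
from h import *
import pickle
plan(r,[0.448,0.093,0.27],180)
c=r.calibration("wrist"); im=r.get_image("wrist")[:,:,::-1]; cv2.imwrite("pics/w2.png",im); pickle.dump(c,open("w2.pkl","wb"))
print(px(c,[[.448,.093,.16],[.448,.093,.12]]))
E
```

```text
t 4.25 tcp [0.4533 0.0442 0.2704] yaw 179.2 q [  4.   7. -12.  71.   2.   5.] grip 0.998 F [-0.1 -0.5 -0.9]
tool shift mm [ 6.  48.7  2.5] rows 2 each [ 3.  24.3  1.3]
then turn (tool z) -0.8
[[373.39430006 185.84556327]
 [365.05129268 176.02666453]]
```

View pics/w2.png

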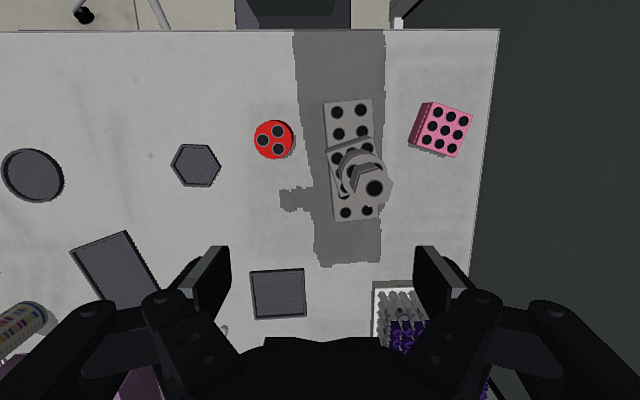

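Request:
move_arm(moves=[[[0, 0, 0], -7, 1], [[0, 0, 0], -7, 1], [[0, 0, 0], -7, 1], [[0, 0, 0], -7, 1], [[0, 0, 0], -7, 1]])

```text
time_s: 4.72
tcp_pos: [0.4533, 0.044, 0.2704]
tcp_rot: [[-0.829, -0.56, -0.006], [-0.559, 0.828, 0.043], [-0.019, 0.039, -0.999]]
contact_force: [0.1, -0.6, -0.5]
grip_width: 0.998
```

Request:
move_arm(moves=[[[0, 0, 0], -7, 1], [[0, 0, 0], -7, 1], [[0, 0, 0], -7, 1], [[0, 0, 0], -7, 1], [[0, 0, 0], -7, 1]])

```text
time_s: 5.13
tcp_pos: [0.4533, 0.044, 0.2704]
tcp_rot: [[-0.358, -0.934, -0.006], [-0.933, 0.357, 0.043], [-0.038, 0.021, -0.999]]
contact_force: [0.9, 0.0, -0.7]
grip_width: 1.003
```

Request:
move_arm(moves=[[[0, 0, 0], -7, 1], [[0, 0, 0], -7, 1], [[0, 0, 0], -7, 1], [[0, 0, 0], -7, 1], [[0, 0, 0], -7, 1]])

```text
time_s: 5.55
tcp_pos: [0.4533, 0.044, 0.2704]
tcp_rot: [[0.243, -0.97, -0.006], [-0.969, -0.243, 0.043], [-0.043, -0.005, -0.999]]
contact_force: [0.8, -0.8, -0.3]
grip_width: 0.997
```

Request:
move_arm(moves=[[[0, 0, 0], -7, 1], [[0, 0, 0], -7, 1], [[0, 0, 0], -7, 1], [[0, 0, 0], -7, 1], [[0, 0, 0], -7, 1]])

```text
time_s: 5.97
tcp_pos: [0.4533, 0.044, 0.2704]
tcp_rot: [[0.755, -0.656, -0.006], [-0.655, -0.755, 0.043], [-0.033, -0.029, -0.999]]
contact_force: [0.4, -0.1, -0.6]
grip_width: 1.005
```

Request:
move_arm(moves=[[[0, 0, 0], -7, 1], [[0, 0, 0], -7, 1], [[0, 0, 0], -7, 1], [[0, 0, 0], -7, 1], [[0, 0, 0], -7, 1]])

```text
time_s: 6.38
tcp_pos: [0.4533, 0.044, 0.2704]
tcp_rot: [[0.995, -0.104, -0.006], [-0.104, -0.994, 0.043], [-0.01, -0.042, -0.999]]
contact_force: [0.3, -0.0, 0.6]
grip_width: 1.0
```

Request:
move_arm(moves=[[[0, 0, 0], -7, 1], [[0, 0, 0], -3, 1], [[0, 0, 0], -3, 1]])

```text
time_s: 6.63
tcp_pos: [0.4523, 0.0559, 0.2703]
tcp_rot: [[0.995, 0.097, -0.004], [0.097, -0.995, 0.031], [-0.001, -0.031, -1.0]]
contact_force: [0.3, 0.7, -0.6]
grip_width: 0.999
```

```bash
python3 - <<'E'
from bench import r
from h import *
plan(r,[0.448,0.093,0.27],180); print(r.observe()["tcp_rot"].round(4), r.observe()["qpos"])
E
```

```text
t 6.63 tcp [0.4523 0.0559 0.2703] yaw 5.6 q [   6.    7.  -12.   71.    2. -180.] grip 0.999 F [ 0.3  0.7 -0.6]
tool shift mm [ -0.6 -37.3   1.5] rows 1 each [ -0.6 -37.3   1.5]
then turn (tool z) -174.4
[[ 9.953e-01  9.730e-02 -3.800e-03]
 [ 9.730e-02 -9.948e-01  3.050e-02]
 [-8.000e-04 -3.080e-02 -9.995e-01]] [   5.80772465    7.24475814  -11.9119907    70.88435923    1.76361147
 -179.77733834]
```

Request:
move_arm(moves=[[[0, 0, 0], -3, 1], [[0, 0, 0], -3, 1]])

```text
time_s: 6.8
tcp_pos: [0.4481, 0.0828, 0.2704]
tcp_rot: [[0.985, 0.171, 0.0], [0.171, -0.985, 0.01], [0.002, -0.01, -1.0]]
contact_force: [0.8, -0.2, 0.3]
grip_width: 0.998
```

Request:
move_arm(moves=[[[0, 0, 0], 0, 1]])

```text
time_s: 6.88
tcp_pos: [0.4477, 0.0842, 0.2704]
tcp_rot: [[0.985, 0.174, -0.0], [0.174, -0.985, 0.011], [0.002, -0.011, -1.0]]
contact_force: [-1.0, 0.0, -1.0]
grip_width: 0.999
```

Request:
move_arm(moves=[[[0, 0, 0], -2.5, 1], [[0, 0, 0], 0, 1]])

```text
time_s: 7.05
tcp_pos: [0.4457, 0.0936, 0.2704]
tcp_rot: [[0.979, 0.202, 0.002], [0.202, -0.979, 0.002], [0.002, -0.001, -1.0]]
contact_force: [0.0, -0.1, 1.1]
grip_width: 1.001
```

```bash
python3 - <<'E'
from bench import r
from h import *
plan(r,[0.448,0.093,0.27],180); print(r.observe()["tcp_rot"].round(4), r.observe()["qpos"])
E
```

```text
t 7.05 tcp [0.4457 0.0936 0.2704] yaw 11.7 q [  12.    7.  -12.   71.    0. -180.] grip 1.001 F [ 0.  -0.1  1.1]
tool shift mm [2.1 1.1 0.4] rows 1 each [2.1 1.1 0.4]
then turn (tool z) -168.3
[[ 0.9794  0.202   0.0019]
 [ 0.202  -0.9794  0.0018]
 [ 0.0022 -0.0014 -1.    ]] [ 1.18062032e+01  7.09535685e+00 -1.20581813e+01  7.07193341e+01
  8.04254525e-02 -1.79848444e+02]
```

```bash
python3 - <<'E'
from h import *
import pickle
c=pickle.load(open("w1.pkl","rb")); g=lambda x,y:(x/4.4+230-.4,y/4.4+95-.4)
C=[(82,440),(110,358),(192,342),(250,408),(232,482),(148,503)]
W=onz(c,[g(*p) for p in C],.16)[:,:2]*1000
print(W.round(1),"cent",W.mean(0), "well",onz(c,g(165,427),.16))
e=np.diff(np.vstack([W,W[:1]]),axis=0); print(np.linalg.norm(e,axis=1).round(1),(np.degrees(np.arctan2(e[:,1],e[:,0]))%60).round(1))
# square: top edges at z=.08
S=onz(c,[g(122,272),g(332,212),g(370,428)],.08)[:,:2]*1000; print("sq",S.round(1),np.linalg.norm(np.diff(S,axis=0),axis=1), np.degrees(np.arctan2(*(S[1]-S[2])[::-1])), "cent",(S[0]+S[2])/2)
L=onz(c,[g(145,40),g(360,38),g(372,562),g(182,562)],.04)[:,:2]*1000; print("long",L.round(1),L.mean(0),np.degrees(np.arctan2(*(L[1]-L[2])[::-1])))
wl=onz(c,[g(198,86),g(302,84),g(226,526),g(321,526)],.04)[:,:2]*1000; print("wells",wl.mean(0),wl[0]-wl[2],wl[1]-wl[3])
im=cv2.imread("pics/w2.png"); cv2.imwrite("pics/w2c.png",cv2.resize(im[90:230,310:410],None,fx=4.2,fy=4.2,interpolation=cv2.INTER_CUBIC))
E
```

```text
[[445.8 109.7]
 [462.7 104.1]
 [467.   88.3]
 [454.8  76.8]
 [439.4  79.9]
 [433.7  96.5]] cent [450.57657285  92.53652087] well [0.44969114 0.09329532 0.16      ]
[17.8 16.4 16.8 15.7 17.6 17.9] [41.9 45.2 43.3 48.6 48.8 47.5]
sq [[465.5 121.5]
 [483.9  69.8]
 [429.8  57.5]] [54.83663804 55.42458312] 12.870868943629812 cent [447.66769617  89.46090653]
long [[521.  125.4]
 [525.1  68.2]
 [377.6  56.7]
 [373.1 113. ]] [449.22900426  90.7845148 ] 4.4575535050643875
wells [448.91705576  91.58368943] [124.58404346  10.79292508] [124.69858969  10.80778793]
```

View pics/w2c.png

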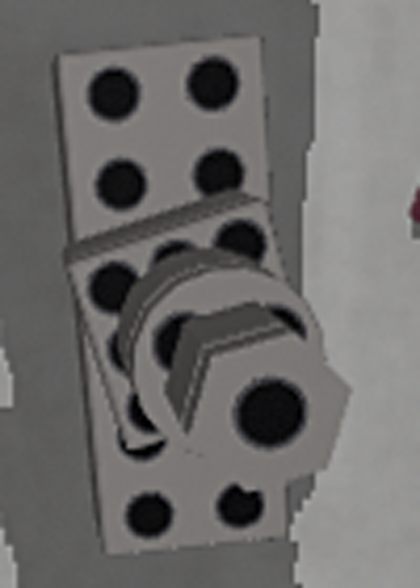

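Request:
move_arm(moves=[[[0, 0, 0], 7, 1], [[0, 0, 0], 7, 1], [[0, 0, 0], 7, 1], [[0, 0, 0], 7, 1], [[0, 0, 0], 7, 1]])

```text
time_s: 7.47
tcp_pos: [0.4461, 0.0918, 0.2704]
tcp_rot: [[0.914, -0.405, 0.002], [-0.405, -0.914, 0.001], [0.001, -0.002, -1.0]]
contact_force: [-0.0, -0.9, 0.9]
grip_width: 0.999
```

Request:
move_arm(moves=[[[0, 0, 0], 7, 1], [[0, 0, 0], 7, 1], [[0, 0, 0], 7, 1], [[0, 0, 0], 7, 1], [[0, 0, 0], 7, 1]])

```text
time_s: 7.88
tcp_pos: [0.4461, 0.0918, 0.2704]
tcp_rot: [[0.517, -0.856, 0.002], [-0.856, -0.517, 0.001], [0.0, -0.002, -1.0]]
contact_force: [-0.3, -0.1, 0.3]
grip_width: 0.996
```

Request:
move_arm(moves=[[[0, 0, 0], 7, 1], [[0, 0, 0], 7, 1], [[0, 0, 0], 7, 1], [[0, 0, 0], 7, 1], [[0, 0, 0], 7, 1]])

```text
time_s: 8.3
tcp_pos: [0.4461, 0.0918, 0.2704]
tcp_rot: [[-0.068, -0.998, 0.002], [-0.998, 0.068, 0.001], [-0.001, -0.002, -1.0]]
contact_force: [0.2, 0.1, 0.4]
grip_width: 1.005
```

Request:
move_arm(moves=[[[0, 0, 0], 7, 1], [[0, 0, 0], 7, 1], [[0, 0, 0], 7, 1], [[0, 0, 0], 7, 1], [[0, 0, 0], 5.7, 1]])

```text
time_s: 8.72
tcp_pos: [0.4461, 0.0918, 0.2704]
tcp_rot: [[-0.61, -0.793, 0.002], [-0.793, 0.61, 0.001], [-0.002, -0.001, -1.0]]
contact_force: [-0.1, -0.9, -0.4]
grip_width: 1.0
```

Request:
move_arm(moves=[[[0, 0, 0], 0, 1], [[0, 0, 0], 0, 1]])

```text
time_s: 8.88
tcp_pos: [0.4461, 0.0919, 0.2704]
tcp_rot: [[-0.602, -0.798, 0.002], [-0.798, 0.602, 0.001], [-0.002, -0.001, -1.0]]
contact_force: [0.9, -0.4, -0.3]
grip_width: 0.994
```

```bash
python3 - <<'E'
from bench import r
from h import *
import pickle
plan(r,[0.45,0.093,0.25],226); print(r.observe()["tcp_rot"].round(4))
c=r.calibration("wrist"); im=r.get_image("wrist")[:,:,::-1]; cv2.imwrite("pics/w3.png",im); pickle.dump(c,open("w3.pkl","wb"))
p=px(c,np.array([.45,.093,.16])); print(p)
u,v=p.astype(int); cv2.imwrite("pics/w3c.png",cv2.resize(im[v-60:v+60,u-70:u+70],None,fx=5,fy=5,interpolation=cv2.INTER_CUBIC)); print(u-70,v-60)
E
```

```text
t 8.88 tcp [0.4461 0.0919 0.2704] yaw -127.0 q [ 12.   7. -12.  71.   0. -41.] grip 0.994 F [ 0.9 -0.4 -0.3]
tool shift mm [-3.2 -2.4 20.4] rows 1 each [-3.2 -2.4 20.4]
then turn (tool z) -353.0
[[-6.025e-01 -7.982e-01  2.000e-03]
 [-7.982e-01  6.025e-01  1.200e-03]
 [-2.200e-03 -9.000e-04 -1.000e+00]]
[319.07204702 196.0238214 ]
249 136
```

View pics/w3c.png

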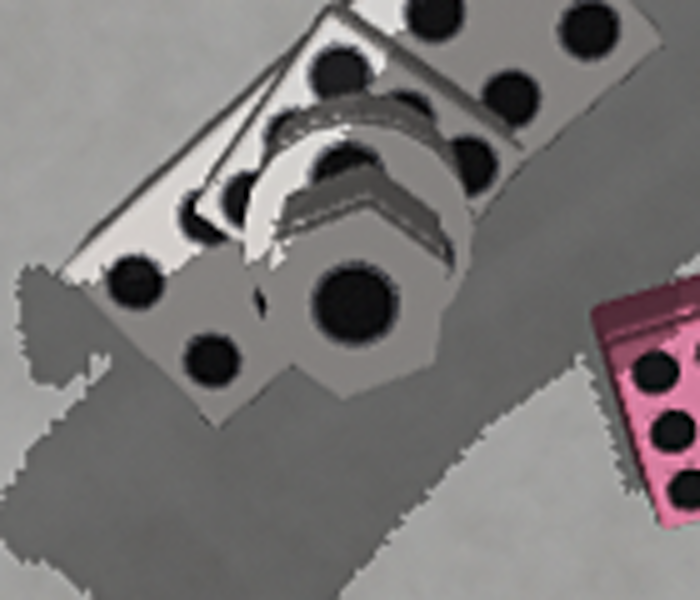

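Request:
move_arm(moves=[[[0, 0, 0], 7, 1], [[-3.3, -2.2, 30], 0, 1], [[0, 0, 35], 0, 1], [[0, 0, 35], 0, 1], [[0, 0, 20], 0, 1]])

```text
time_s: 9.35
tcp_pos: [0.4483, 0.0927, 0.1474]
tcp_rot: [[-0.695, -0.719, -0.002], [-0.719, 0.695, 0.0], [0.001, 0.001, -1.0]]
contact_force: [-0.0, -0.1, -0.1]
grip_width: 1.002
```

Request:
move_arm(moves=[[[0, 0, 14], 0, 1], [[0, 0, 10], 0, 1], [[0, 0, 0], 0, 1]])

```text
time_s: 9.6
tcp_pos: [0.4483, 0.0927, 0.1242]
tcp_rot: [[-0.695, -0.719, -0.003], [-0.719, 0.695, 0.0], [0.002, 0.002, -1.0]]
contact_force: [0.5, 0.7, -0.3]
grip_width: 1.001
```

```bash
python3 - <<'E'
from bench import r
from h import *
plan(r,[0.45,0.0927,0.126],226)
cv2.imwrite("pics/w4.png",r.get_image("wrist")[:,:,::-1])
im=r.get_image("side")[:,:,::-1];cv2.imwrite("pics/s4.png",cv2.resize(im[110:260,160:320],None,fx=4.5,fy=4,interpolation=cv2.INTER_CUBIC))
E
```

```text
t 9.60 tcp [0.4483 0.0927 0.1242] yaw -134.0 q [ 12.  13. -28.  49.   0. -34.] grip 1.001 F [ 0.5  0.7 -0.3]
tool shift mm [-1.1 -1.2 -1.8] rows 1 each [-1.1 -1.2 -1.8]
then turn (tool z) -360.0
```

View pics/w4.png

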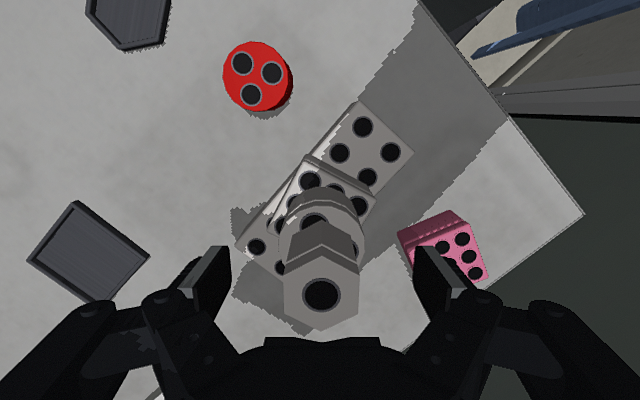

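View pics/s4.png

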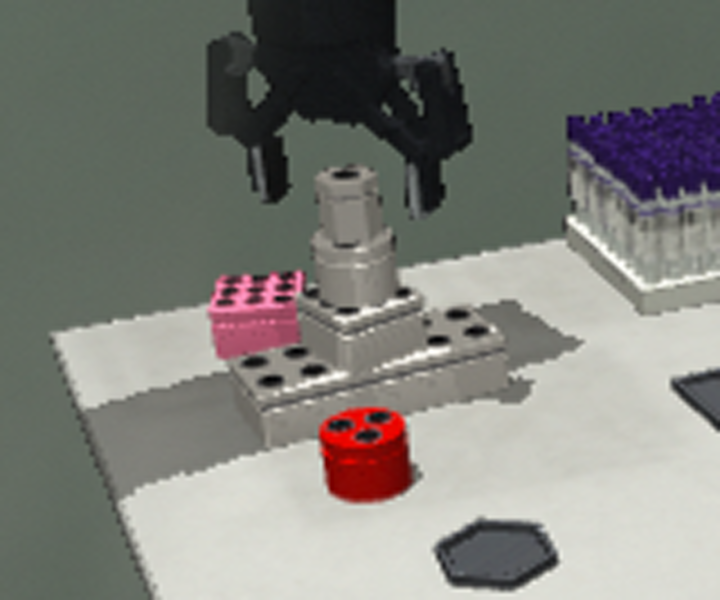

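Request:
move_arm(moves=[[[-1, 0, -1.5], 0, 0.2], [[0, 0, 0], 0, 0], [[0, 0, 0], 0, -0.3], [[0, 0, 0], 0, -1], [[0, 0, 0], 0, -1]], force=25)

```text
time_s: 10.12
tcp_pos: [0.4512, 0.0941, 0.1284]
tcp_rot: [[-0.696, -0.718, 0.003], [-0.718, 0.696, 0.002], [-0.003, -0.001, -1.0]]
contact_force: [-0.2, 0.7, 2.9]
grip_width: 0.345
```

Request:
move_arm(moves=[[[0, 0, 0], 0, -1], [[0, 0, 0], 0, -1], [[0, 0, 0], 0, -1], [[0, 0, 0], 0, -1]], force=25)

```text
time_s: 10.45
tcp_pos: [0.4513, 0.0941, 0.1284]
tcp_rot: [[-0.696, -0.718, 0.003], [-0.718, 0.696, 0.002], [-0.003, -0.001, -1.0]]
contact_force: [-0.5, 0.8, 5.9]
grip_width: 0.346
```

```bash
python3 - <<'E'
from bench import r
from h import *
plan(r,[0.4535,-0.1115,0.21],226)
im=r.get_image("side")[:,:,::-1];cv2.imwrite("pics/s5.png",cv2.resize(im[110:260,160:320],None,fx=4.5,fy=4,interpolation=cv2.INTER_CUBIC))
cv2.imwrite("pics/w5.png",r.get_image("wrist")[:,:,::-1])
E
```

```text
t 10.45 tcp [0.4513 0.0941 0.1284] yaw -134.1 q [ 12.  13. -27.  50.   0. -34.] grip 0.346 F [-0.5  0.8  5.9]
tool shift mm [ 145.8 -144.8  -81.9] rows 6 each [ 24.3 -24.1 -13.7]
then turn (tool z) -360.1
```

View pics/s5.png

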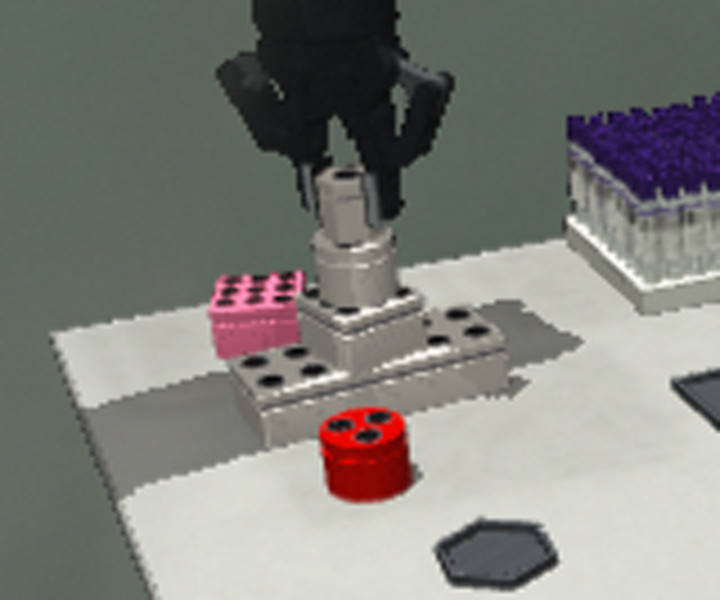

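Request:
move_arm(moves=[[[0, 0, -10], 0, -1], [[0, 0, -20], 0, -1], [[0, 0, -30], 0, -1], [[0, 0, -20], 0, -1], [[10, -10, 0], 0, -1]])

```text
time_s: 10.97
tcp_pos: [0.4538, 0.0813, 0.2116]
tcp_rot: [[-0.694, -0.72, 0.009], [-0.72, 0.694, 0.003], [-0.009, -0.004, -1.0]]
contact_force: [0.3, 0.8, -0.4]
grip_width: 0.343
```

Request:
move_arm(moves=[[[20, -20, 0], 0, -1], [[22, -22, 0], 0, -1], [[22, -22, 0], 0, -1], [[22, -22, 0], 0, -1], [[22, -22, 0], 0, -1]])

```text
time_s: 11.38
tcp_pos: [0.4528, -0.0744, 0.2073]
tcp_rot: [[-0.696, -0.718, 0.001], [-0.718, 0.696, 0.001], [-0.002, -0.0, -1.0]]
contact_force: [-0.1, -0.2, 0.0]
grip_width: 0.348
```

Request:
move_arm(moves=[[[18, -17, 0], 0, -1], [[10, -10, 0], 0, -1], [[0, 0, 0], 0, -1], [[0, 0, 0], 0, -1], [[0, 0, 0], 0, -1]])

```text
time_s: 11.8
tcp_pos: [0.4528, -0.1114, 0.2072]
tcp_rot: [[-0.696, -0.718, 0.001], [-0.718, 0.696, 0.002], [-0.002, 0.001, -1.0]]
contact_force: [0.4, 0.3, -1.8]
grip_width: 0.344
```

```bash
python3 - <<'E'
from bench import r
from h import *
plan(r,[0.454,-0.112,0.03],226)
c=r.calibration("wrist"); im=r.get_image("wrist")[:,:,::-1]; cv2.imwrite("pics/w6.png",im)
print(px(c,[.454,-.112,.009]), px(c,[.454,-.112,.24]))
cv2.imwrite("pics/s6.png",r.get_image("side")[:,:,::-1])
E
```

```text
t 11.80 tcp [ 0.4528 -0.1114  0.2072] yaw -134.1 q [-14.  10. -18.  62.   0. -60.] grip 0.344 F [ 0.4  0.3 -1.8]
tool shift mm [  0.   -1.4 177.2] rows 5 each [ 0.  -0.3 35.4]
then turn (tool z) -360.1
[320.62890116 171.68074774] [318.85448385 287.83540144]
```

View pics/w6.png

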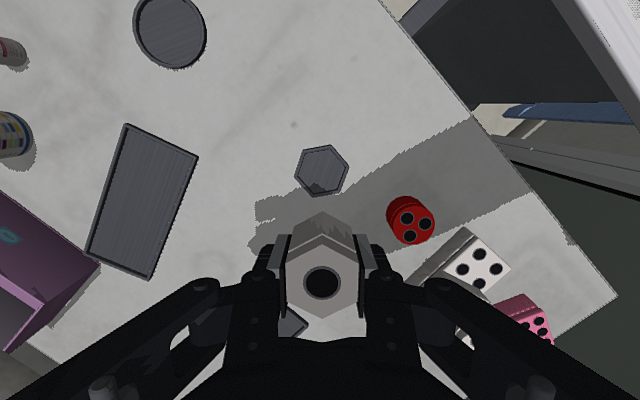

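View pics/s6.png

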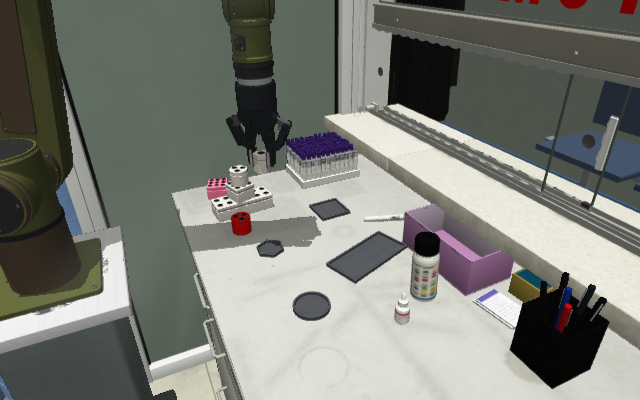

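Request:
move_arm(moves=[[[0, -1, 25], 0, -1], [[0, 0, 38], 0, -1], [[0, 0, 38], 0, -1], [[0, 0, 38], 0, -1], [[0, 0, 26], 0, -1]])

```text
time_s: 12.32
tcp_pos: [0.4526, -0.1109, 0.04]
tcp_rot: [[-0.695, -0.719, -0.001], [-0.719, 0.695, 0.002], [-0.001, 0.002, -1.0]]
contact_force: [0.3, -0.9, -0.9]
grip_width: 0.347
```

Request:
move_arm(moves=[[[0, 0, 14], 0, -1], [[0, 0, 6], 0, -1], [[0, 0, 0], 0, -1], [[0, 0, 0], 0, -1], [[0, 0, 0], 0, -1]])

```text
time_s: 12.73
tcp_pos: [0.4558, -0.1124, 0.0239]
tcp_rot: [[-0.696, -0.718, 0.005], [-0.718, 0.696, 0.001], [-0.004, -0.003, -1.0]]
contact_force: [0.2, 0.0, 0.2]
grip_width: 0.344
```

```bash
python3 - <<'E'
from bench import r
from h import *
plan(r,[0.454,-0.112,0.0125],226)
im=r.get_image("side")[:,:,::-1]; cv2.imwrite("pics/s7.png",cv2.resize(im[150:290,190:350],None,fx=4.5,fy=4.2,interpolation=cv2.INTER_CUBIC))
E
```

```text
t 12.73 tcp [ 0.4558 -0.1124  0.0239] yaw -134.1 q [-14.  21. -35.  34.   0. -60.] grip 0.344 F [0.2 0.  0.2]
tool shift mm [ 1.   1.6 11.4] rows 1 each [ 1.   1.6 11.4]
then turn (tool z) -360.1
```

View pics/s7.png

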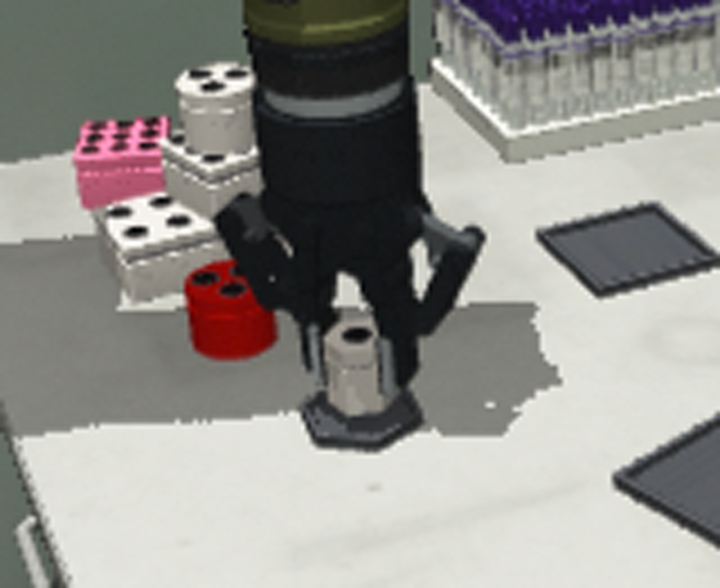

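Request:
move_arm(moves=[[[0, 1, 5], 0, -1], [[0, 0, 4], 0, -1], [[0, 0, 1], 0, -1], [[0, 0, 0], 0, -1], [[0, 0, 0], 0, -1]])

```text
time_s: 13.2
tcp_pos: [0.4535, -0.1117, 0.0126]
tcp_rot: [[-0.696, -0.718, 0.002], [-0.718, 0.696, 0.001], [-0.002, -0.0, -1.0]]
contact_force: [-0.4, -0.1, -0.4]
grip_width: 0.342
```

Request:
move_arm(moves=[[[0, 0, 1], 0, -1], [[0, 0, 0], 0, -1], [[0, 0, 0], 0, -1]])

```text
time_s: 13.45
tcp_pos: [0.4537, -0.1117, 0.0117]
tcp_rot: [[-0.696, -0.718, 0.002], [-0.718, 0.696, 0.001], [-0.002, -0.001, -1.0]]
contact_force: [0.6, 0.3, -0.2]
grip_width: 0.348
```

Request:
move_arm(moves=[[[0, 0, 1], 0, -1], [[0, 0, 0], 0, -1], [[0, 0, 0], 0, -1]])

```text
time_s: 13.7
tcp_pos: [0.4537, -0.1117, 0.0114]
tcp_rot: [[-0.696, -0.718, 0.002], [-0.718, 0.696, 0.001], [-0.003, -0.001, -1.0]]
contact_force: [-1.9, 0.2, 8.0]
grip_width: 0.35
```

Request:
move_arm(moves=[[[0, 0, 1], 0, -1], [[0, 0, 0], 0, -1], [[0, 0, 0], 0, -1]])

```text
time_s: 13.95
tcp_pos: [0.4537, -0.1117, 0.0114]
tcp_rot: [[-0.696, -0.718, 0.003], [-0.718, 0.696, 0.001], [-0.003, -0.001, -1.0]]
contact_force: [-4.8, 0.5, 17.6]
grip_width: 0.345
```

Request:
move_arm(moves=[[[0, 0, -1.5], 0, -1], [[0, 0, 0], 0, -0.2], [[0, 0, 0], 0, 0.1], [[0, 0, 0], 0, 0.6], [[0, 0, 0], 0, 1]])

```text
time_s: 14.37
tcp_pos: [0.4535, -0.1116, 0.0109]
tcp_rot: [[-0.696, -0.718, 0.002], [-0.718, 0.696, 0.001], [-0.002, -0.0, -1.0]]
contact_force: [-0.3, 0.7, -1.0]
grip_width: 0.808
```

Request:
move_arm(moves=[[[0, 0, 0], 0, 1], [[0, 0, 0], 0, 1], [[0, 0, 0], 0, 1], [[0, 0, -10], 0, 1], [[0, 0, -20], 0, 1]])

```text
time_s: 14.78
tcp_pos: [0.4514, -0.1112, 0.0396]
tcp_rot: [[-0.696, -0.718, -0.003], [-0.718, 0.696, 0.003], [0.0, 0.004, -1.0]]
contact_force: [0.7, 0.1, 0.5]
grip_width: 1.003
```

Request:
move_arm(moves=[[[0, 0, -30], 0, 1], [[0, 0, -35], 0, 1], [[0, 0, -35], 0, 1], [[0, 0, -35], 0, 1], [[0, 0, -30], 0, 1]])

```text
time_s: 15.2
tcp_pos: [0.4534, -0.1119, 0.2086]
tcp_rot: [[-0.696, -0.718, 0.004], [-0.718, 0.696, 0.001], [-0.003, -0.002, -1.0]]
contact_force: [1.1, -0.1, 0.1]
grip_width: 0.997
```

```bash
python3 - <<'E'
from bench import r
from h import *
plan(r,[0.448,0.092,0.21],193)
c=r.calibration("wrist");w=r.get_image("wrist")[:,:,::-1]; cv2.imwrite("pics/w8.png",w)
print(px(c,[.454,-.112,.009]),px(c,[.454,-.112,.043]))
im=r.get_image("side")[:,:,::-1]; cv2.imwrite("pics/s8.png",cv2.resize(im[150:290,190:350],None,fx=4.5,fy=4.2,interpolation=cv2.INTER_CUBIC))
t=r.get_image("top")[:,:,::-1]; cv2.imwrite("pics/t8.png",t)
E
```

```text
t 15.20 tcp [ 0.4534 -0.1119  0.2086] yaw -134.1 q [-14.  10. -18.  62.   0. -60.] grip 0.997 F [ 1.1 -0.1  0.1]
tool shift mm [-142.7  145.8   -1.3] rows 6 each [-23.8  24.3  -0.2]
then turn (tool z) -327.1
[321.75243854 171.32604506] [321.68151248 178.10587388]
```

View pics/s8.png

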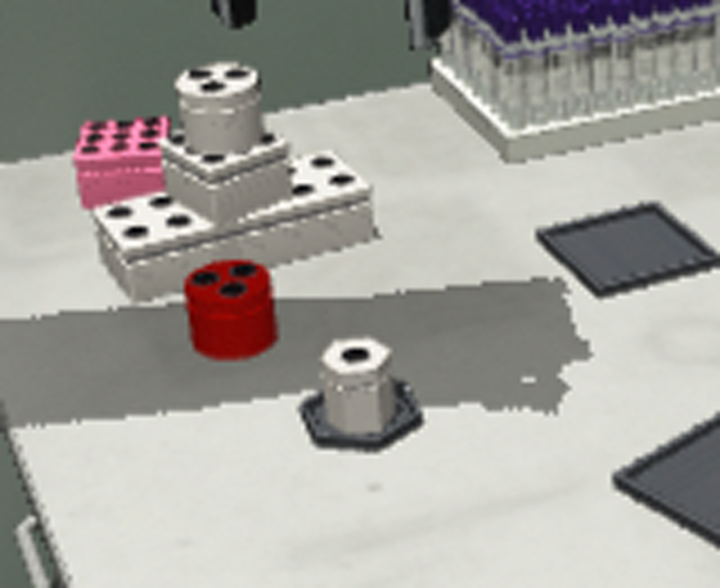

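View pics/w8.png

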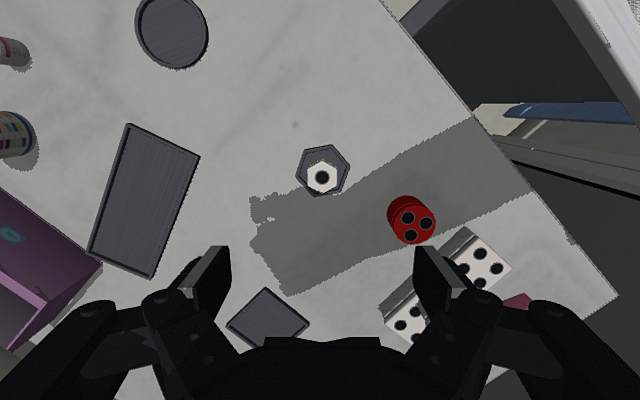

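Request:
move_arm(moves=[[[-20, 20, -5], 0, 1], [[-25, 25.5, -5], 0, 1], [[-25, 25.5, -5], 0, 1], [[-25, 25.5, -5], 0, 1], [[-25, 26, 0], 0, 1]])

```text
time_s: 15.77
tcp_pos: [0.4481, 0.0608, 0.2256]
tcp_rot: [[-0.697, -0.717, 0.001], [-0.717, 0.697, 0.001], [-0.001, 0.0, -1.0]]
contact_force: [1.4, 0.6, 0.3]
grip_width: 1.001
```

Request:
move_arm(moves=[[[-22.7, 23.3, 0], 0, 1], [[0, 0, 0], 6.6, 1], [[0, 0, 0], 6.6, 1], [[0, 0, 0], 6.6, 1], [[0, 0, 0], 6.6, 1]])

```text
time_s: 16.18
tcp_pos: [0.4467, 0.0922, 0.2246]
tcp_rot: [[-0.944, -0.329, -0.001], [-0.329, 0.944, 0.001], [0.001, 0.001, -1.0]]
contact_force: [-0.7, -0.5, 0.1]
grip_width: 1.0
```

Request:
move_arm(moves=[[[0, 0, 0], 6.6, 1], [[0, 0, 0], 0, 1], [[0, 0, 0], 0, 1], [[0, 0, 0], 0, 1]])

```text
time_s: 16.52
tcp_pos: [0.4473, 0.0918, 0.2255]
tcp_rot: [[-0.974, -0.225, 0.0], [-0.225, 0.974, 0.001], [-0.001, 0.001, -1.0]]
contact_force: [0.1, -0.4, 0.5]
grip_width: 1.0
```

```bash
python3 - <<'E'
from bench import r
from h import *
plan(r,[0.448,0.092,0.0865],193)
c=r.calibration("wrist"); im=r.get_image("wrist")[:,:,::-1]; cv2.imwrite("pics/w9.png",im)
p=px(c,np.array([.448,.092,.12])); print(p)
u,v=p.astype(int); cv2.imwrite("pics/w9c.png",cv2.resize(im[v-60:v+60,u-70:u+70],None,fx=5,fy=5,interpolation=cv2.INTER_CUBIC)); print(u-70,v-60)
import pickle; pickle.dump(c,open("w9.pkl","wb"))
E
```

```text
t 16.52 tcp [0.4473 0.0918 0.2255] yaw -167.0 q [ 12.   8. -17.  64.   0.  -1.] grip 1.000 F [ 0.1 -0.4  0.5]
tool shift mm [-6.00e-01 -1.00e-01  1.39e+02] rows 4 each [-0.2 -0.  34.8]
then turn (tool z) -360.0
[321.89376115 194.74995541]
251 134
```

View pics/w9c.png

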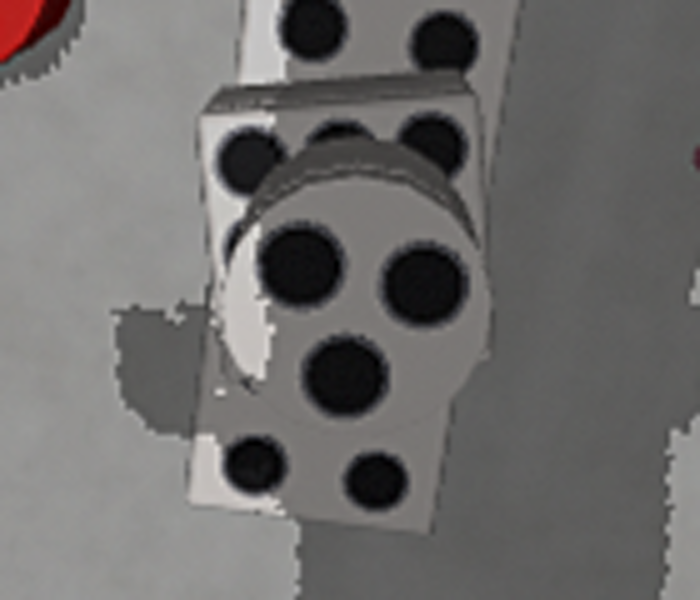

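Request:
move_arm(moves=[[[-0.6, 0.3, 20], 0, 1], [[0, 0, 35], 0, 1], [[0, 0, 35], 0, 1], [[0, 0, 25], 0, 1], [[0, 0, 14], 0, 1]])

```text
time_s: 16.98
tcp_pos: [0.4462, 0.092, 0.0943]
tcp_rot: [[-0.975, -0.224, -0.003], [-0.224, 0.975, 0.0], [0.003, 0.001, -1.0]]
contact_force: [-0.3, 0.3, 0.0]
grip_width: 0.997
```

Request:
move_arm(moves=[[[0, 0, 8], 0, 1], [[0, 0, 0], 0, 1], [[0, 0, 0], 0, 1], [[0, 0, 0], 0, 1]])

```text
time_s: 17.32
tcp_pos: [0.4498, 0.0928, 0.0905]
tcp_rot: [[-0.975, -0.223, 0.004], [-0.223, 0.975, 0.002], [-0.005, 0.001, -1.0]]
contact_force: [-0.4, 0.2, 0.3]
grip_width: 0.998
```

```bash
python3 - <<'E'
from bench import r
from h import *
plan(r,[0.448,0.092,0.0865],193)
cv2.imwrite("pics/w10.png",r.get_image("wrist")[:,:,::-1])
im=r.get_image("side")[:,:,::-1];cv2.imwrite("pics/s10.png",cv2.resize(im[110:260,160:320],None,fx=4.5,fy=4,interpolation=cv2.INTER_CUBIC))
E
```

```text
t 17.32 tcp [0.4498 0.0928 0.0905] yaw -167.1 q [ 12.  15. -31.  44.   0.  -1.] grip 0.998 F [-0.4  0.2  0.3]
tool shift mm [ 2.  -0.4  4. ] rows 1 each [ 2.  -0.4  4. ]
then turn (tool z) -360.1
```

View pics/w10.png

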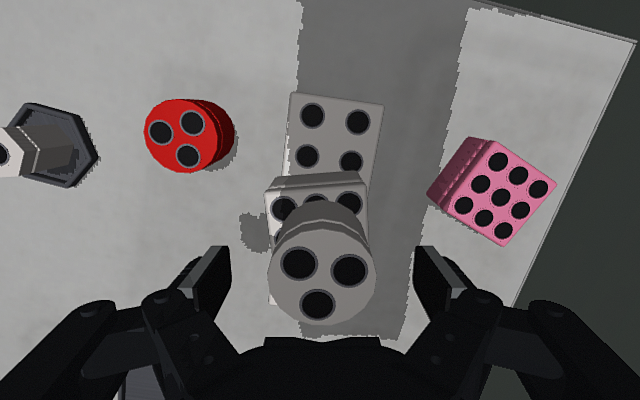

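View pics/s10.png

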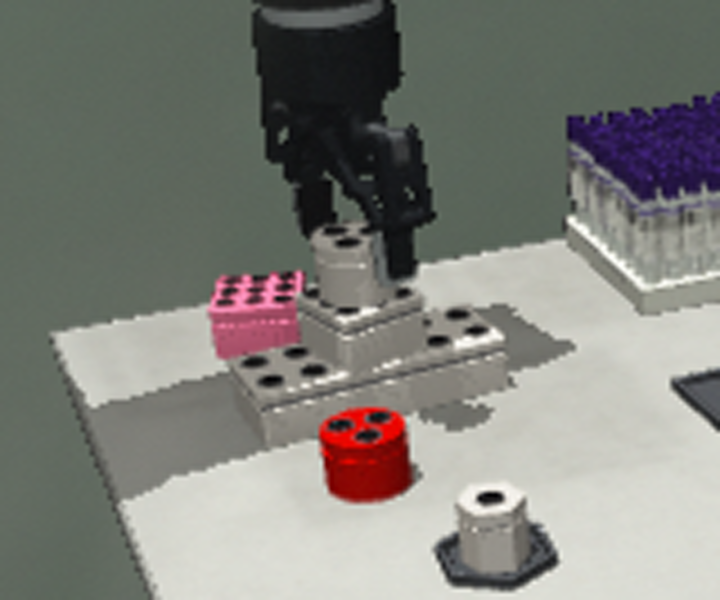

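Request:
move_arm(moves=[[[1, 0, 3], 0, 0.4], [[0, 0, 0], 0, 0.2], [[0, 0, 0], 0, 0], [[0, 0, 0], 0, -1], [[0, 0, 0], 0, -1]], force=25)

```text
time_s: 17.83
tcp_pos: [0.4478, 0.0923, 0.0867]
tcp_rot: [[-0.975, -0.223, 0.002], [-0.223, 0.975, 0.001], [-0.003, 0.001, -1.0]]
contact_force: [-1.2, -1.0, 3.4]
grip_width: 0.526
```

Request:
move_arm(moves=[[[0, 0, 0], 0, -1], [[0, 0, 0], 0, -1], [[0, 0, 0], 0, -1]], force=25)

```text
time_s: 18.08
tcp_pos: [0.4478, 0.0923, 0.0867]
tcp_rot: [[-0.975, -0.223, 0.002], [-0.223, 0.975, 0.001], [-0.003, 0.001, -1.0]]
contact_force: [-1.4, -0.1, 5.1]
grip_width: 0.534
```

```bash
python3 - <<'E'
from bench import r
from h import *
plan(r,[0.462,-0.3215,0.16],193)
im=r.get_image("side")[:,:,::-1];cv2.imwrite("pics/s11.png",cv2.resize(im[110:260,160:320],None,fx=4.5,fy=4,interpolation=cv2.INTER_CUBIC))
E
```

```text
t 18.08 tcp [0.4478 0.0923 0.0867] yaw -167.1 q [ 12.  15. -32.  43.   0.  -1.] grip 0.534 F [-1.4 -0.1  5.1]
tool shift mm [  78.3 -406.5  -73.8] rows 12 each [  6.5 -33.9  -6.1]
then turn (tool z) -360.1
```

View pics/s11.png

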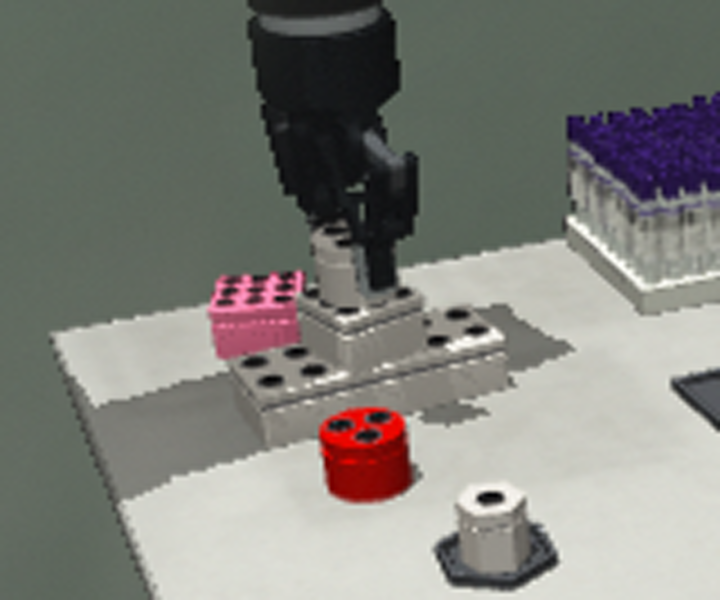

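Request:
move_arm(moves=[[[0, 0, -8], 0, -1], [[0, 0, -20], 0, -1], [[0, 0, -30], 0, -1], [[0, 0, -16], 0, -1], [[3, -16, 0], 0, -1]])

```text
time_s: 18.55
tcp_pos: [0.4512, 0.0781, 0.1642]
tcp_rot: [[-0.974, -0.226, 0.009], [-0.226, 0.974, 0.004], [-0.01, 0.002, -1.0]]
contact_force: [0.6, -0.9, -0.2]
grip_width: 0.53
```

Request:
move_arm(moves=[[[5, -26, 0], 0, -1], [[6.6, -34.5, 0], 0, -1], [[6.6, -34.5, 0], 0, -1], [[6.6, -34.5, 0], 0, -1], [[6.6, -34.5, 0], 0, -1]])

```text
time_s: 18.97
tcp_pos: [0.4539, -0.0922, 0.1604]
tcp_rot: [[-0.975, -0.224, 0.002], [-0.224, 0.975, 0.002], [-0.002, 0.001, -1.0]]
contact_force: [1.2, -0.2, -0.2]
grip_width: 0.533
```

Request:
move_arm(moves=[[[6.6, -34.5, 0], 0, -1], [[6.6, -34.5, 0], 0, -1], [[6.6, -34.5, 0], 0, -1], [[6.6, -34.5, 0], 0, -1], [[6.6, -34.5, 0], 0, -1]])

```text
time_s: 19.38
tcp_pos: [0.4601, -0.268, 0.16]
tcp_rot: [[-0.975, -0.223, 0.002], [-0.223, 0.975, 0.002], [-0.002, 0.001, -1.0]]
contact_force: [1.4, 0.7, -0.7]
grip_width: 0.529
```

Request:
move_arm(moves=[[[6.4, -32, 0], 0, -1], [[4, -22, 0], 0, -1], [[0, 0, 0], 0, -1], [[0, 0, 0], 0, -1], [[0, 0, 0], 0, -1]])

```text
time_s: 19.8
tcp_pos: [0.4619, -0.3205, 0.1596]
tcp_rot: [[-0.975, -0.223, 0.001], [-0.223, 0.975, 0.003], [-0.002, 0.002, -1.0]]
contact_force: [-0.6, 0.1, -0.8]
grip_width: 0.527
```

```bash
python3 - <<'E'
from bench import r
from h import *
plan(r,[0.462,-0.3215,0.02],193)
c=r.calibration("wrist"); im=r.get_image("wrist")[:,:,::-1]; cv2.imwrite("pics/w12.png",im)
print(px(c,[.462,-.3215,.009]))
a=np.linspace(0,6.283,60); 
E
```

```text
t 19.80 tcp [ 0.4619 -0.3205  0.1596] yaw -167.1 q [-35.  21. -10.  59.   0. -48.] grip 0.527 F [-0.6  0.1 -0.8]
tool shift mm [  0.3  -1.3 139.6] rows 4 each [ 0.1 -0.3 34.9]
then turn (tool z) -360.1
[320.62826535 181.11141998]
```

View pics/w12.png

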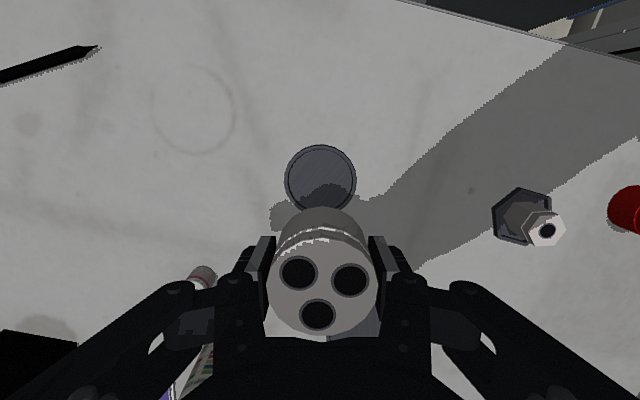

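Request:
move_arm(moves=[[[0, -1, 20], 0, -1], [[0, 0, 36], 0, -1], [[0, 0, 36], 0, -1], [[0, 0, 26], 0, -1], [[0, 0, 14], 0, -1]])

```text
time_s: 20.27
tcp_pos: [0.4606, -0.3189, 0.0247]
tcp_rot: [[-0.974, -0.225, -0.003], [-0.225, 0.974, 0.005], [0.001, 0.005, -1.0]]
contact_force: [0.3, 1.0, 0.1]
grip_width: 0.528
```

Request:
move_arm(moves=[[[0, 0, 8], 0, -1], [[0, 0, 4], 0, -1], [[0, 0, 0], 0, -1], [[0, 0, 0], 0, -1], [[0, 0, 0], 0, -1]])

```text
time_s: 20.68
tcp_pos: [0.464, -0.3227, 0.0174]
tcp_rot: [[-0.975, -0.223, 0.004], [-0.223, 0.975, -0.0], [-0.004, -0.001, -1.0]]
contact_force: [0.3, -0.6, -0.6]
grip_width: 0.533
```

```bash
python3 - <<'E'
from bench import r
from h import *
plan(r,[0.462,-0.3215,0.0095],193)
im=r.get_image("side")[:,:,::-1]; cv2.imwrite("pics/s13.png",cv2.resize(im[190:340,230:430],None,fx=4,fy=4,interpolation=cv2.INTER_CUBIC))
E
```

```text
t 20.68 tcp [ 0.464  -0.3227  0.0174] yaw -167.1 q [-35.  28. -22.  39.   0. -48.] grip 0.533 F [ 0.3 -0.6 -0.6]
tool shift mm [1.8 1.6 7.8] rows 1 each [1.8 1.6 7.8]
then turn (tool z) -360.1
```

View pics/s13.png

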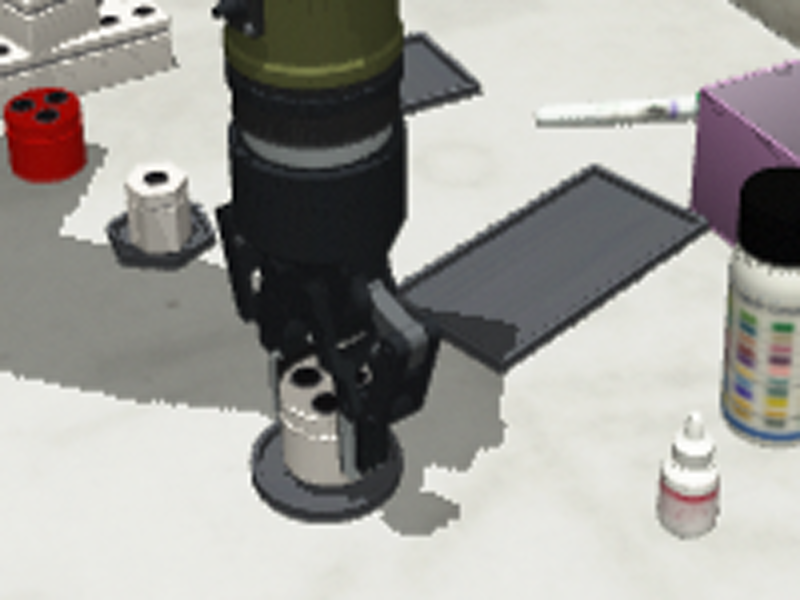

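Clear of the rim and centred; easing down to contact.

Request:
move_arm(moves=[[[1, 1, 3], 0, -1], [[0, 0, 2], 0, -1], [[0, 0, 1], 0, -1], [[0, 0, 0], 0, -1], [[0, 0, 0], 0, -1]])

```text
time_s: 21.15
tcp_pos: [0.4616, -0.3213, 0.0098]
tcp_rot: [[-0.975, -0.223, 0.002], [-0.223, 0.975, 0.001], [-0.002, 0.001, -1.0]]
contact_force: [-0.3, -1.6, -0.3]
grip_width: 0.527
```

Request:
move_arm(moves=[[[0, 0, 1], 0, -1], [[0, 0, 0], 0, -1], [[0, 0, 0], 0, -1]])

```text
time_s: 21.4
tcp_pos: [0.4617, -0.3214, 0.0097]
tcp_rot: [[-0.975, -0.223, 0.002], [-0.223, 0.975, 0.001], [-0.002, 0.001, -1.0]]
contact_force: [-1.3, 1.2, 5.9]
grip_width: 0.532
```

Request:
move_arm(moves=[[[0, 0, -0.5], 0, -1], [[0, 0, 0], 0, 0.2], [[0, 0, 0], 0, 0.5], [[0, 0, 0], 0, 1], [[0, 0, 0], 0, 1]])

```text
time_s: 21.82
tcp_pos: [0.4617, -0.3214, 0.0092]
tcp_rot: [[-0.975, -0.223, 0.002], [-0.223, 0.975, 0.001], [-0.002, 0.001, -1.0]]
contact_force: [-0.1, -0.1, 0.8]
grip_width: 0.985
```

Request:
move_arm(moves=[[[0, 0, 0], 0, 1], [[0, 0, 0], 0, 1], [[0, 0, -10], 0, 1], [[0, 0, -20], 0, 1], [[0, 0, -35], 0, 1]])

```text
time_s: 22.23
tcp_pos: [0.459, -0.3196, 0.0725]
tcp_rot: [[-0.975, -0.223, -0.004], [-0.223, 0.975, 0.005], [0.003, 0.006, -1.0]]
contact_force: [0.7, 0.4, -0.5]
grip_width: 0.995
```

Request:
move_arm(moves=[[[0, 0, -38], 0, 1], [[0, 0, -38], 0, 1], [[0, 0, -38], 0, 1], [[0, 0, 0], 0, 1], [[0, 0, 0], 0, 1]])

```text
time_s: 22.65
tcp_pos: [0.4631, -0.3229, 0.1921]
tcp_rot: [[-0.975, -0.223, 0.008], [-0.223, 0.975, -0.003], [-0.007, -0.005, -1.0]]
contact_force: [0.2, 0.2, -0.6]
grip_width: 1.0
```

```bash
python3 - <<'E'
from bench import r
from h import *
plan(r,[0.448,0.091,0.19],196)
c=r.calibration("wrist"); im=r.get_image("wrist")[:,:,::-1]; cv2.imwrite("pics/w14.png",im)
print(px(c,[.462,-.3215,.009]),px(c,[.462,-.3215,.043]))
im=r.get_image("side")[:,:,::-1]; cv2.imwrite("pics/s14.png",cv2.resize(im[190:340,230:430],None,fx=4,fy=4,interpolation=cv2.INTER_CUBIC))
E
```

```text
t 22.65 tcp [ 0.4631 -0.3229  0.1921] yaw -167.1 q [-35.  19.  -7.  63.   0. -48.] grip 1.000 F [ 0.2  0.2 -0.6]
tool shift mm [-77.5 406.8   0.8] rows 11 each [-7.  37.   0.1]
then turn (tool z) -363.1
[324.20900599 172.50651928] [324.31538257 179.93219598]
```

View pics/s14.png

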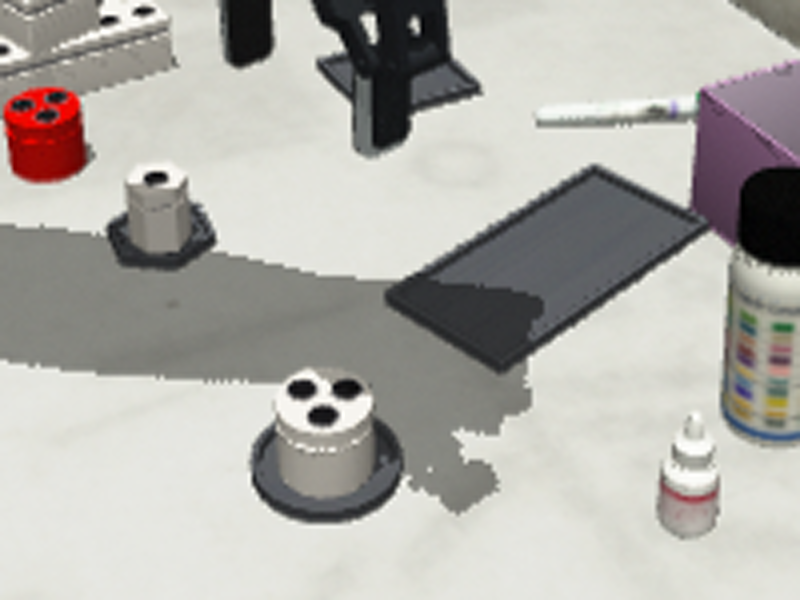

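View pics/w14.png

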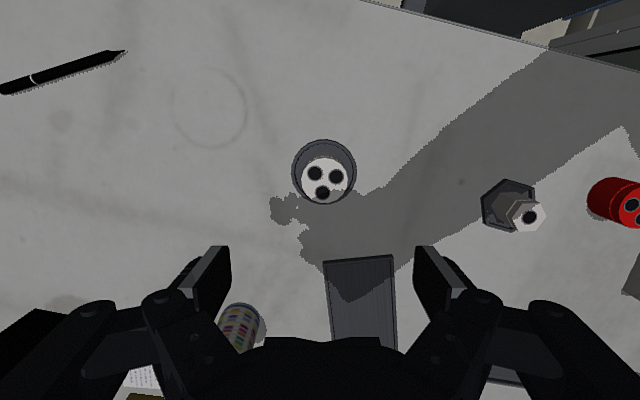

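Request:
move_arm(moves=[[[-4, 21, 0], 0, 1], [[-7, 37, 0], 0, 1], [[-7, 37, 0], 0, 1], [[-7, 37, 0], 0, 1], [[-7, 37, 0], 0, 1]])

```text
time_s: 23.17
tcp_pos: [0.4528, -0.1478, 0.1865]
tcp_rot: [[-0.975, -0.222, -0.002], [-0.222, 0.975, 0.003], [0.002, 0.003, -1.0]]
contact_force: [0.8, 0.2, -0.1]
grip_width: 0.999
```

Request:
move_arm(moves=[[[-7, 37, 0], 0, 1], [[-7, 37, 0], 0, 1], [[-7, 37, 0], 0, 1], [[-7, 37, 0], 0, 1], [[-7, 37, 0], 0, 1]])

```text
time_s: 23.58
tcp_pos: [0.4456, 0.04, 0.187]
tcp_rot: [[-0.975, -0.223, -0.002], [-0.223, 0.975, 0.001], [0.002, 0.001, -1.0]]
contact_force: [0.5, 0.3, -0.2]
grip_width: 1.002
```

Request:
move_arm(moves=[[[-7, 37, 0], 0, 1], [[-3, 16, 0], -3, 1], [[0, 0, 0], 0, 1], [[0, 0, 0], 0, 1], [[0, 0, 0], 0, 1]])

```text
time_s: 24.0
tcp_pos: [0.4446, 0.0916, 0.1877]
tcp_rot: [[-0.962, -0.273, -0.001], [-0.273, 0.962, 0.0], [0.001, 0.0, -1.0]]
contact_force: [-0.4, 0.3, -0.3]
grip_width: 0.999
```

```bash
python3 - <<'E'
from bench import r
from h import *
import pickle
plan(r,[0.448,0.091,0.0455],196)
c=r.calibration("wrist"); im=r.get_image("wrist")[:,:,::-1]; cv2.imwrite("pics/w15.png",im)
p=px(c,np.array([.448,.091,.08])); print(p)
u,v=p.astype(int); cv2.imwrite("pics/w15c.png",cv2.resize(im[v-60:v+60,u-70:u+70],None,fx=5,fy=5,interpolation=cv2.INTER_CUBIC)); print(u-70,v-60)
pickle.dump(c,open("w15.pkl","wb"))
E
```

```text
t 24.00 tcp [0.4446 0.0916 0.1877] yaw -164.2 q [ 12.   9. -22.  59.   0.  -4.] grip 0.999 F [-0.4  0.3 -0.3]
tool shift mm [ -3.2  -1.5 142.2] rows 4 each [-0.8 -0.4 35.6]
then turn (tool z) -360.2
[320.18077756 196.93595772]
250 136
```

View pics/w15c.png

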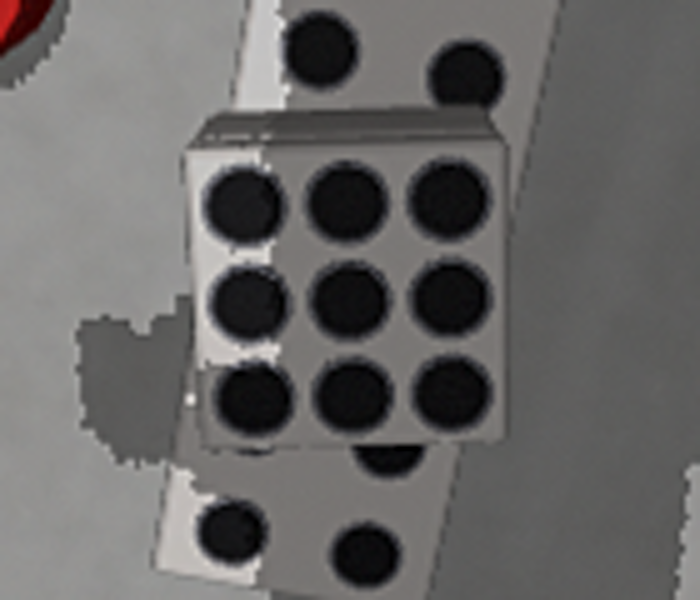

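Request:
move_arm(moves=[[[-2, -1.5, 20], -1.7, 1], [[0, 0, 35], 0, 1], [[0, 0, 35], 0, 1], [[0, 0, 25], 0, 1], [[0, 0, 14], 0, 1]])

```text
time_s: 24.47
tcp_pos: [0.4457, 0.0895, 0.0568]
tcp_rot: [[-0.954, -0.299, -0.003], [-0.299, 0.954, 0.0], [0.003, 0.001, -1.0]]
contact_force: [-0.3, -1.0, -0.2]
grip_width: 0.997
```

Request:
move_arm(moves=[[[0, 0, 9], 0, 1], [[0, 0, 0], 0, 1], [[0, 0, 0], 0, 1], [[0, 0, 0], 0, 1]])

```text
time_s: 24.8
tcp_pos: [0.4494, 0.0914, 0.0519]
tcp_rot: [[-0.954, -0.301, 0.004], [-0.301, 0.954, 0.002], [-0.004, 0.0, -1.0]]
contact_force: [-1.1, 0.6, 0.8]
grip_width: 1.0
```

```bash
python3 - <<'E'
from bench import r
from h import *
plan(r,[0.448,0.091,0.0465],197.5)
cv2.imwrite("pics/w16.png",r.get_image("wrist")[:,:,::-1])
im=r.get_image("side")[:,:,::-1];cv2.imwrite("pics/s16.png",cv2.resize(im[110:260,160:320],None,fx=4.5,fy=4,interpolation=cv2.INTER_CUBIC))
E
```

```text
t 24.80 tcp [0.4494 0.0914 0.0519] yaw -162.5 q [ 11.  18. -34.  38.   0.  -6.] grip 1.000 F [-1.1  0.6  0.8]
tool shift mm [1.4 0.1 5.4] rows 1 each [1.4 0.1 5.4]
then turn (tool z) -360.0
```

View pics/w16.png

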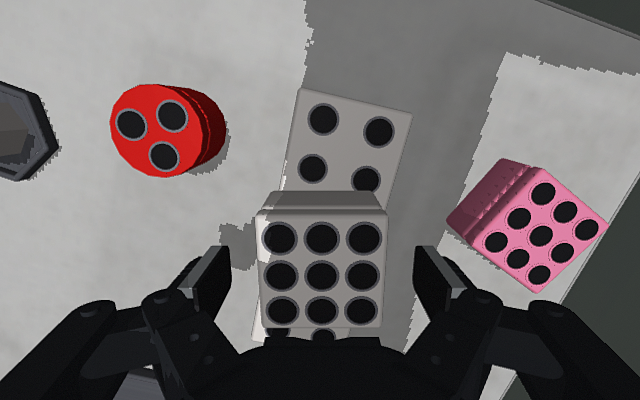

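View pics/s16.png

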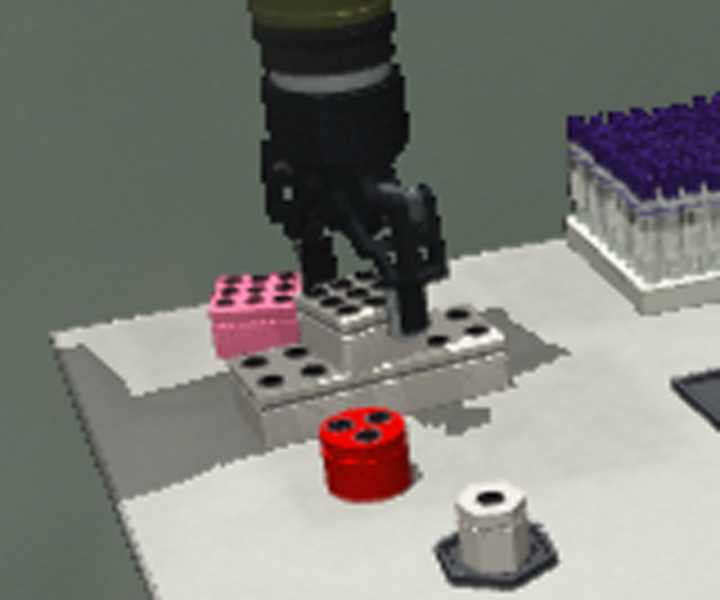

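Request:
move_arm(moves=[[[0, 0, 4], 0, 0.5], [[0, 0, 0], 0, 0.3], [[0, 0, 0], 0, 0.1], [[0, 0, 0], 0, -1], [[0, 0, 0], 0, -1]], force=30)

```text
time_s: 25.32
tcp_pos: [0.4485, 0.0917, 0.0472]
tcp_rot: [[-0.953, -0.302, 0.003], [-0.302, 0.953, 0.001], [-0.003, 0.0, -1.0]]
contact_force: [-0.1, -1.3, 3.0]
grip_width: 0.63
```

Request:
move_arm(moves=[[[0, 0, 0], 0, -1], [[0, 0, 0], 0, -1], [[0, 0, 0], 0, -1]], force=30)

```text
time_s: 25.57
tcp_pos: [0.4485, 0.0917, 0.0472]
tcp_rot: [[-0.953, -0.302, 0.003], [-0.302, 0.953, 0.001], [-0.003, 0.001, -1.0]]
contact_force: [-0.8, -0.8, 5.5]
grip_width: 0.625
```

```bash
python3 - <<'E'
from bench import r
from h import *
plan(r,[0.65,-0.013,0.13],180)
im=r.get_image("side")[:,:,::-1];cv2.imwrite("pics/s17.png",cv2.resize(im[110:260,160:320],None,fx=4.5,fy=4,interpolation=cv2.INTER_CUBIC))
E
```

```text
t 25.57 tcp [0.4485 0.0917 0.0472] yaw -162.4 q [ 12.  18. -35.  37.   0.  -6.] grip 0.625 F [-0.8 -0.8  5.5]
tool shift mm [-160.7 -160.7  -82.4] rows 7 each [-23.  -23.  -11.8]
then turn (tool z) -342.4
```

View pics/s17.png

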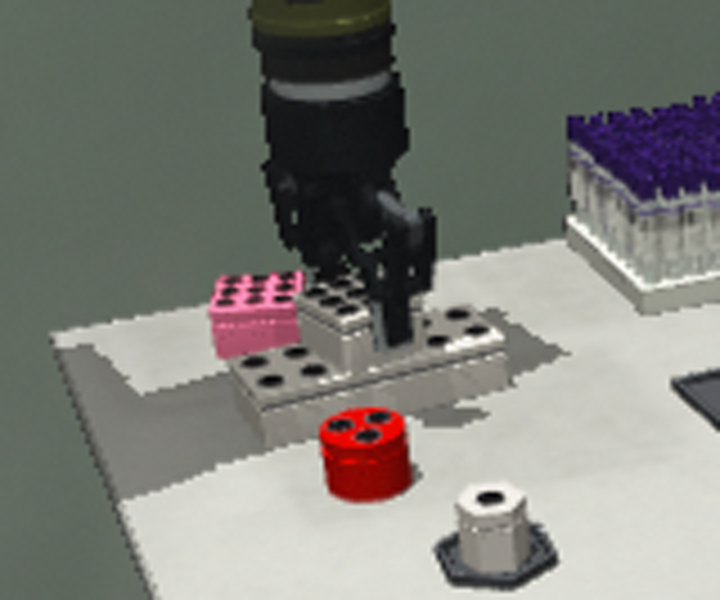

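Request:
move_arm(moves=[[[0, 0, -8], 0, -1], [[0, 0, -22], 0, -1], [[0, 0, -34], 0, -1], [[0, 0, -30], 0, -1], [[-10, -10, -10], 0, -1]])

```text
time_s: 26.03
tcp_pos: [0.4602, 0.0858, 0.1547]
tcp_rot: [[-0.953, -0.304, 0.004], [-0.304, 0.953, 0.003], [-0.005, 0.001, -1.0]]
contact_force: [1.3, 0.3, -1.1]
grip_width: 0.627
```

Request:
move_arm(moves=[[[-20, -20, 0], 0, -1], [[-26, -26, 0], 0, -1], [[-26, -26, 0], 0, -1], [[-26, -26, 0], 0, -1], [[-25, -25, 0], 0, -1]])

```text
time_s: 26.45
tcp_pos: [0.616, 0.004, 0.151]
tcp_rot: [[-0.953, -0.302, 0.001], [-0.302, 0.953, 0.002], [-0.002, 0.001, -1.0]]
contact_force: [0.5, 1.0, -1.9]
grip_width: 0.626
```

Request:
move_arm(moves=[[[-18, -18, 0], 0, -1], [[-9.7, -9.7, 0], 0, -1], [[0, 0, 0], 6, -1], [[0, 0, 0], 6, -1], [[0, 0, 0], 5.6, -1]])

```text
time_s: 26.87
tcp_pos: [0.6495, -0.0134, 0.1504]
tcp_rot: [[-1.0, 0.006, 0.0], [0.006, 1.0, 0.002], [-0.0, 0.002, -1.0]]
contact_force: [-0.2, -0.7, -1.6]
grip_width: 0.626
```

Request:
move_arm(moves=[[[0, 0, 0], 0, -1], [[0, 0, 0], 0, -1], [[0, 0, 0], 0, -1]])

```text
time_s: 27.12
tcp_pos: [0.6494, -0.0131, 0.151]
tcp_rot: [[-1.0, -0.002, 0.001], [-0.002, 1.0, 0.001], [-0.001, 0.001, -1.0]]
contact_force: [-0.0, -0.3, -1.3]
grip_width: 0.626
```

```bash
python3 - <<'E'
from bench import r
from h import *
plan(r,[0.65,-0.013,0.02],180)
c=r.calibration("wrist"); im=r.get_image("wrist")[:,:,::-1]; cv2.imwrite("pics/w18.png",im)
print(px(c,[[.65,-.013,.009],[.61,-.053,.009],[.61,.027,.009]]))
im=r.get_image("top")[:,:,::-1]; cv2.imwrite("pics/t18.png",im)
E
```

```text
t 27.12 tcp [ 0.6494 -0.0131  0.151 ] yaw -179.9 q [-1. 29.  2. 63.  0. -1.] grip 0.626 F [-0.  -0.3 -1.3]
tool shift mm [-4.00e-01 -1.00e-01  1.31e+02] rows 4 each [-0.1 -0.  32.8]
then turn (tool z) -359.9
[[321.85776092 183.84787818]
 [278.3105358  141.39713414]
 [365.57988041 141.56711914]]
```

View pics/w18.png

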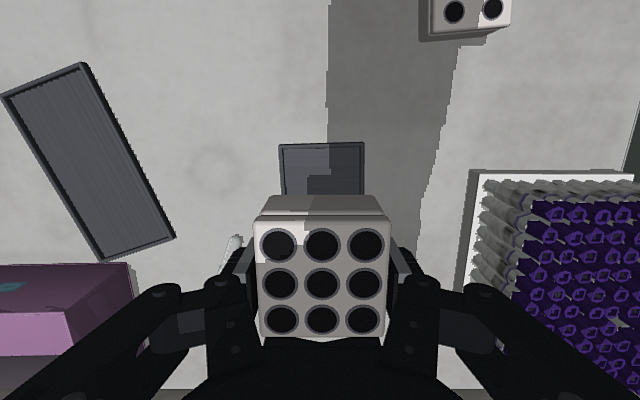

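Request:
move_arm(moves=[[[-1.5, 0, 20], -1.5, -1], [[0, 0, 36], 0, -1], [[0, 0, 34], 0, -1], [[0, 0, 24], 0, -1], [[0, 0, 12], 0, -1]])

```text
time_s: 27.63
tcp_pos: [0.6485, -0.0128, 0.0213]
tcp_rot: [[-1.0, -0.027, -0.004], [-0.027, 1.0, 0.001], [0.004, 0.002, -1.0]]
contact_force: [-0.4, -0.0, -1.6]
grip_width: 0.626
```

Request:
move_arm(moves=[[[0, 0, 6], 0, -1], [[0, 0, 2], 0, -1], [[0, 0, 0], 0, -1], [[0, 0, 0], 0, -1], [[0, 0, 0], 0, -1]])

```text
time_s: 28.05
tcp_pos: [0.6529, -0.013, 0.0188]
tcp_rot: [[-1.0, -0.026, 0.005], [-0.026, 1.0, 0.001], [-0.005, 0.001, -1.0]]
contact_force: [-0.1, -0.2, -0.3]
grip_width: 0.627
```

```bash
python3 - <<'E'
from bench import r
from h import *
plan(r,[0.651,-0.013,0.0102],181.5)
im=r.get_image("side")[:,:,::-1]; cv2.imwrite("pics/s19.png",cv2.resize(im[130:250,260:420],None,fx=5,fy=5,interpolation=cv2.INTER_CUBIC))
E
```

```text
t 28.05 tcp [ 0.6529 -0.013   0.0188] yaw -178.5 q [-1. 35. -8. 46.  0. -3.] grip 0.627 F [-0.1 -0.2 -0.3]
tool shift mm [2.  0.  8.6] rows 1 each [2.  0.  8.6]
then turn (tool z) -360.0
```

View pics/s19.png

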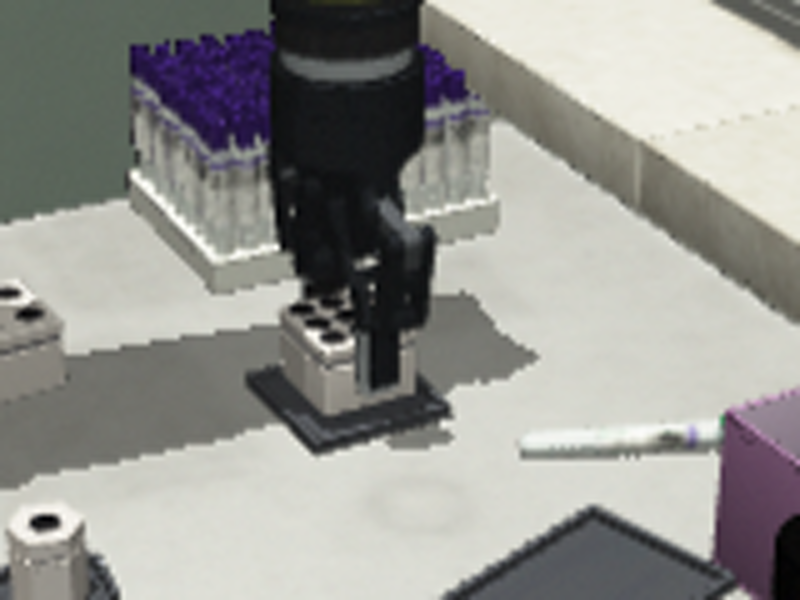

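Request:
move_arm(moves=[[[0.5, 0, 3], 0, -1], [[0, 0, 2], 0, -1], [[0, 0, 1], 0, -1], [[0, 0, 0], 0, -1], [[0, 0, 0], 0, -1]])

```text
time_s: 28.52
tcp_pos: [0.6509, -0.013, 0.011]
tcp_rot: [[-1.0, -0.026, 0.002], [-0.026, 1.0, 0.001], [-0.002, 0.001, -1.0]]
contact_force: [0.0, 0.6, -1.3]
grip_width: 0.629
```

Request:
move_arm(moves=[[[0, 0, 1], 0, -1], [[0, 0, 0], 0, -1], [[0, 0, 0], 0, -1]])

```text
time_s: 28.77
tcp_pos: [0.6513, -0.013, 0.0103]
tcp_rot: [[-1.0, -0.026, 0.002], [-0.026, 1.0, 0.001], [-0.002, 0.001, -1.0]]
contact_force: [-0.1, 0.5, -0.9]
grip_width: 0.628
```

Request:
move_arm(moves=[[[0, 0, 0.8], 0, -1], [[0, 0, 0], 0, -1], [[0, 0, 0], 0, 0.4], [[0, 0, 0], 0, 0.7], [[0, 0, 0], 0, 1]])

```text
time_s: 29.18
tcp_pos: [0.6511, -0.013, 0.0093]
tcp_rot: [[-1.0, -0.026, 0.002], [-0.026, 1.0, 0.001], [-0.002, 0.001, -1.0]]
contact_force: [0.2, -0.5, -0.2]
grip_width: 0.955
```

Request:
move_arm(moves=[[[0, 0, 0], 0, 1], [[0, 0, 0], 0, 1], [[0, 0, 0], 0, 1], [[0, 0, -8], 0, 1], [[0, 0, -20], 0, 1]])

```text
time_s: 29.6
tcp_pos: [0.6484, -0.013, 0.0351]
tcp_rot: [[-1.0, -0.026, -0.004], [-0.026, 1.0, 0.001], [0.004, 0.002, -1.0]]
contact_force: [-0.7, -0.2, -0.8]
grip_width: 0.998
```

Request:
move_arm(moves=[[[0, 0, -35], 0, 1], [[0, 0, -38], 0, 1], [[0, 0, -38], 0, 1], [[0, 0, 0], 0, 1], [[0, 0, 0], 0, 1]])

```text
time_s: 30.02
tcp_pos: [0.6533, -0.0132, 0.1526]
tcp_rot: [[-1.0, -0.026, 0.01], [-0.026, 1.0, 0.001], [-0.01, 0.001, -1.0]]
contact_force: [-0.8, -0.6, -0.3]
grip_width: 1.001
```

```bash
python3 - <<'E'
from bench import r
from h import *
plan(r,[0.449,0.091,0.15],184.8)
c=r.calibration("wrist"); im=r.get_image("wrist")[:,:,::-1]; cv2.imwrite("pics/w20.png",im)
print(px(c,[[.651,-.013,.043]]))
im=r.get_image("side")[:,:,::-1]; cv2.imwrite("pics/s20.png",cv2.resize(im[130:250,260:420],None,fx=5,fy=5,interpolation=cv2.INTER_CUBIC))
E
```

```text
t 30.02 tcp [ 0.6533 -0.0132  0.1526] yaw -178.5 q [-1. 29.  3. 63.  0. -3.] grip 1.001 F [-0.8 -0.6 -0.3]
tool shift mm [201.6 109.5   0.7] rows 7 each [28.8 15.6  0.1]
then turn (tool z) -363.3
[[322.25246893 188.75660505]]
```

View pics/s20.png

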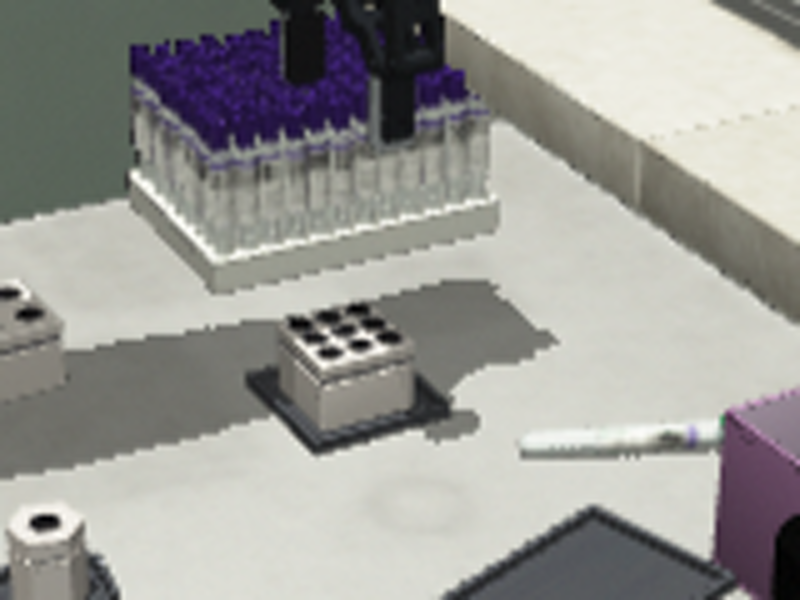

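View pics/w20.png

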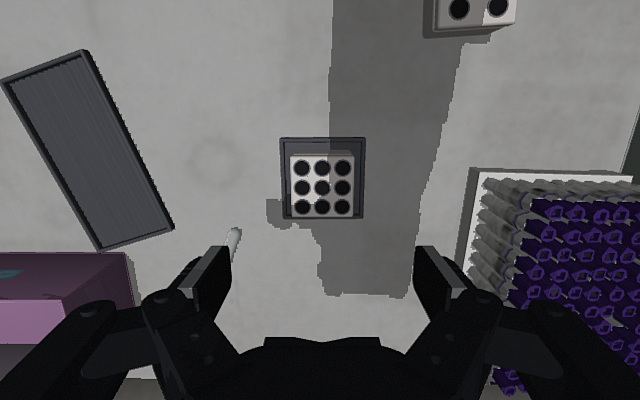

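Request:
move_arm(moves=[[[18, 10, 0], 0, 1], [[30, 16, 0], 0, 1], [[34, 18.5, 0], 0, 1], [[34, 18.5, 0], 0, 1], [[34, 18.5, 0], 0, 1]])

```text
time_s: 30.53
tcp_pos: [0.4954, 0.0647, 0.146]
tcp_rot: [[-1.0, -0.025, -0.002], [-0.025, 1.0, 0.001], [0.002, 0.001, -1.0]]
contact_force: [0.1, 0.2, 0.5]
grip_width: 0.998
```

Request:
move_arm(moves=[[[32, 17, 0], 0, 1], [[19.6, 11, 0], -3.3, 1], [[0, 0, 0], 0, 1], [[0, 0, 0], 0, 1], [[0, 0, 0], 0, 1]])

```text
time_s: 30.95
tcp_pos: [0.4466, 0.0909, 0.1474]
tcp_rot: [[-0.997, -0.083, 0.002], [-0.083, 0.997, 0.001], [-0.002, 0.001, -1.0]]
contact_force: [1.0, -0.2, 0.3]
grip_width: 1.002
```

```bash
python3 - <<'E'
from bench import r
from h import *
import pickle
plan(r,[0.449,0.091,0.0065],184.8)
c=r.calibration("wrist"); im=r.get_image("wrist")[:,:,::-1]; cv2.imwrite("pics/w21.png",im)
p=px(c,np.array([.449,.091,.04])); print(p)
pickle.dump(c,open("w21.pkl","wb"))
# wells via dark blobs on white top
g=cv2.cvtColor(im,cv2.COLOR_BGR2GRAY); m=(g<60).astype(np.uint8); u,v=p.astype(int)
m[:, :u-80]=0; m[:,u+80:]=0; m[v+130:]=0
n,l,s,ce=cv2.connectedComponentsWithStats(m)
pts=[ce[i] for i in range(1,n) if 60<s[i,4]<900 and 0.6<s[i,2]/s[i,3]<1.6]
for q in pts: print(np.round(q,1), onz(c,q,.04).round(4))
E
```

```text
t 30.95 tcp [0.4466 0.0909 0.1474] yaw -175.2 q [ 11.  11. -26.  53.   0.   7.] grip 1.002 F [ 1.  -0.2  0.3]
tool shift mm [ -2.2  -0.3 140.9] rows 4 each [-0.5 -0.1 35.2]
then turn (tool z) -360.0
[321.77733165 195.81824672]
[340.1 119.8] [0.3854 0.1002 0.04  ]
[304.5 119.9] [0.3879 0.0722 0.04  ]
[305.1 151.5] [0.4128 0.0744 0.04  ]
[339.7 151.4] [0.4103 0.1024 0.04  ]
[305.8 181.2] [0.4375 0.0767 0.04  ]
[339.5 181.2] [0.4351 0.1047 0.04  ]
[306.6 209.9] [0.4626 0.079  0.04  ]
[339.  209.5] [0.4599 0.1067 0.04  ]
[338.6 236.7] [0.4851 0.1089 0.04  ]
[306.8 236.7] [0.4874 0.081  0.04  ]
[307.6 262.3] [0.5124 0.0835 0.04  ]
[338.4 262.2] [0.51   0.1111 0.04  ]
```

View pics/w21.png

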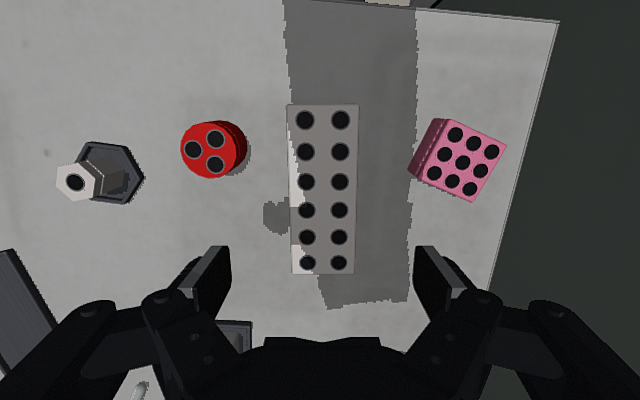

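Request:
move_arm(moves=[[[-1, 0.5, 20], -0.4, 1], [[0, 0, 35], 0, 1], [[0, 0, 33], 0, 1], [[0, 0, 24], 0, 1], [[0, 0, 14], 0, 1]])

```text
time_s: 31.42
tcp_pos: [0.4469, 0.0908, 0.019]
tcp_rot: [[-0.996, -0.089, -0.002], [-0.089, 0.996, 0.0], [0.002, 0.0, -1.0]]
contact_force: [0.1, -0.1, 0.8]
grip_width: 0.997
```

Request:
move_arm(moves=[[[0, 0, 8], 0, 1], [[0, 0, 0], 0, 1], [[0, 0, 0], 0, 1], [[0, 0, 0], 0, 1]])

```text
time_s: 31.75
tcp_pos: [0.4491, 0.0919, 0.0149]
tcp_rot: [[-0.996, -0.09, 0.004], [-0.09, 0.996, 0.002], [-0.004, 0.001, -1.0]]
contact_force: [-0.5, -0.7, 0.0]
grip_width: 1.001
```

```bash
python3 - <<'E'
from bench import r
from h import *
plan(r,[0.449,0.0918,0.0075],185.2)
cv2.imwrite("pics/w22.png",r.get_image("wrist")[:,:,::-1])
im=r.get_image("side")[:,:,::-1];cv2.imwrite("pics/s22.png",cv2.resize(im[110:260,160:320],None,fx=4.5,fy=4,interpolation=cv2.INTER_CUBIC))
E
```

```text
t 31.75 tcp [0.4491 0.0919 0.0149] yaw -174.8 q [ 12.  21. -37.  32.   0.   6.] grip 1.001 F [-0.5 -0.7  0. ]
tool shift mm [ 0.1 -0.1  7.4] rows 1 each [ 0.1 -0.1  7.4]
then turn (tool z) -360.0
```

View pics/w22.png

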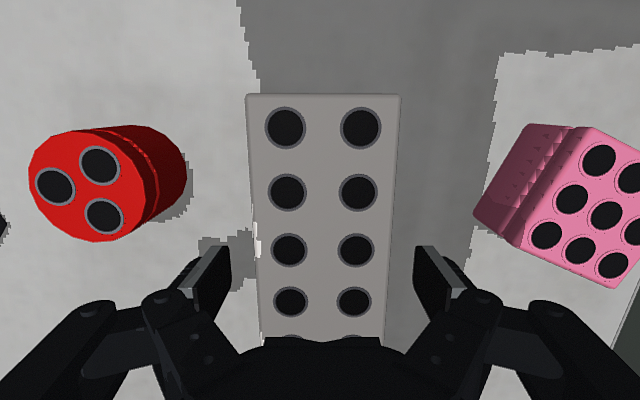

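View pics/s22.png

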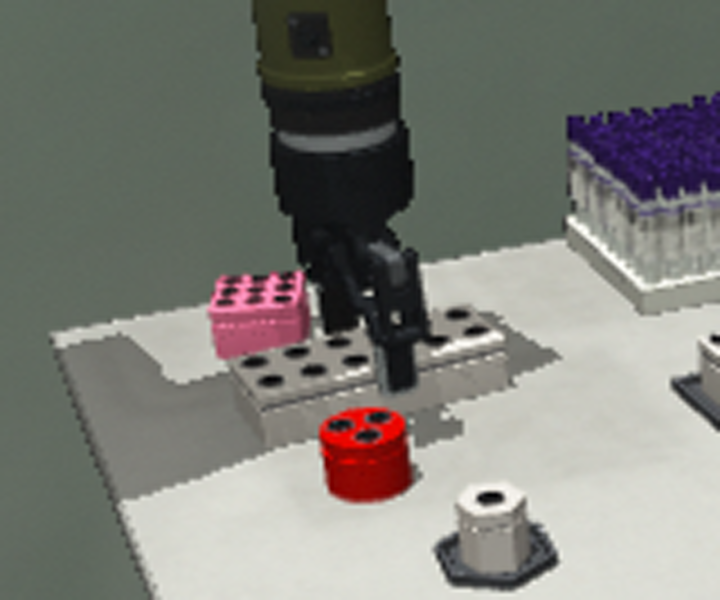

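Request:
move_arm(moves=[[[0, 0, 3], 0, 0.6], [[0, 0, 2.5], 0, 0.5], [[0, 0, 0], 0, 0.3], [[0, 0, 0], 0, -1], [[0, 0, 0], 0, -1]], force=50)

```text
time_s: 32.27
tcp_pos: [0.4478, 0.0919, 0.0088]
tcp_rot: [[-0.996, -0.09, 0.002], [-0.09, 0.996, 0.001], [-0.003, 0.001, -1.0]]
contact_force: [-0.3, -0.2, 2.3]
grip_width: 0.667
```

Request:
move_arm(moves=[[[0, 0, 0], 0, -1], [[0, 0, 0], 0, -1], [[0, 0, 0], 0, -1]], force=50)

```text
time_s: 32.52
tcp_pos: [0.4478, 0.0919, 0.0088]
tcp_rot: [[-0.996, -0.09, 0.002], [-0.09, 0.996, 0.001], [-0.002, 0.001, -1.0]]
contact_force: [-1.1, 0.1, 4.2]
grip_width: 0.665
```

```bash
python3 - <<'E'
from bench import r
from h import *
plan(r,[0.637,-0.2307,0.14],199)
im=r.get_image("side")[:,:,::-1];cv2.imwrite("pics/s23.png",cv2.resize(im[110:260,160:320],None,fx=4.5,fy=4,interpolation=cv2.INTER_CUBIC))
# tray long axis refine & bottles from top0
c=r.calibration("top"); 
print("bottle cap",onz(c,[414,161],.133),"dropper tip",onz(c,[420,190],.06))
E
```

```text
t 32.52 tcp [0.4478 0.0919 0.0088] yaw -174.8 q [ 12.  21. -38.  31.   0.   6.] grip 0.665 F [-1.1  0.1  4.2]
tool shift mm [-159.6 -338.3 -131.2] rows 11 each [-14.5 -30.8 -11.9]
then turn (tool z) -373.8
bottle cap [ 0.66706882 -0.37704442  0.133     ] dropper tip [ 0.59513529 -0.41368986  0.06      ]
```

View pics/s23.png

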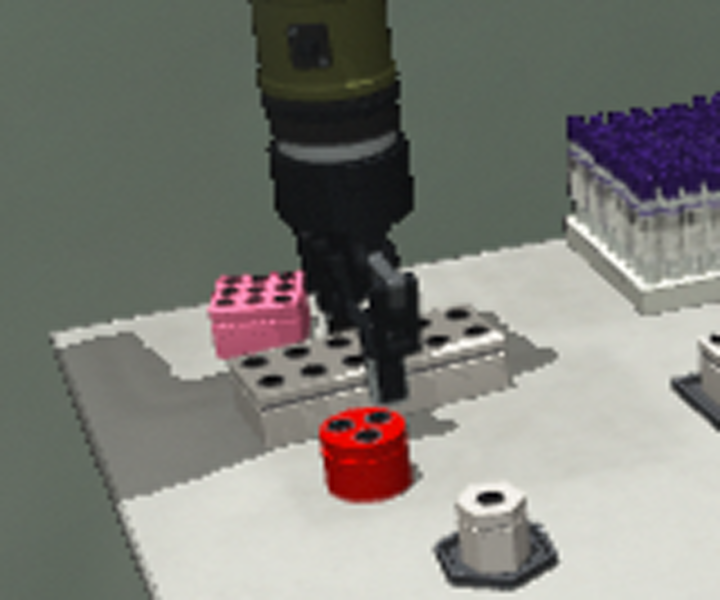

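Request:
move_arm(moves=[[[0, 0, -6], 0, -1], [[0, 0, -18], 0, -1], [[0, 0, -30], 0, -1], [[0, 0, -36], 0, -1], [[0, 0, -26], 0, -1]])

```text
time_s: 32.98
tcp_pos: [0.4471, 0.0916, 0.1265]
tcp_rot: [[-0.996, -0.09, 0.002], [-0.09, 0.996, 0.001], [-0.002, 0.001, -1.0]]
contact_force: [1.2, -0.5, -2.0]
grip_width: 0.667
```

Request:
move_arm(moves=[[[-5, -10, -14], 0, -1], [[-10, -20, 0], 0, -1], [[-14.5, -31, 0], 0, -1], [[-14.5, -31, 0], 0, -1], [[-14.5, -31, 0], 0, -1]])

```text
time_s: 33.4
tcp_pos: [0.5166, -0.0266, 0.1385]
tcp_rot: [[-0.996, -0.091, 0.001], [-0.091, 0.996, 0.001], [-0.001, 0.001, -1.0]]
contact_force: [0.7, 0.5, -2.7]
grip_width: 0.667
```

Request:
move_arm(moves=[[[-14.5, -31, 0], 0, -1], [[-14.5, -31, 0], 0, -1], [[-14.5, -31, 0], 0, -1], [[-14.5, -31, 0], 0, -1], [[-14.5, -31, 0], 0, -1]])

```text
time_s: 33.82
tcp_pos: [0.6027, -0.1748, 0.1378]
tcp_rot: [[-0.996, -0.09, 0.0], [-0.09, 0.996, 0.002], [-0.0, 0.002, -1.0]]
contact_force: [1.1, 0.6, -2.7]
grip_width: 0.665
```

```bash
python3 - <<'E'
from bench import r
from h import *
plan(r,[0.637,-0.2307,0.14],199)
E
```

```text
t 33.82 tcp [ 0.6027 -0.1748  0.1378] yaw -174.8 q [-16.  28.  -2.  60.   0. -21.] grip 0.665 F [ 1.1  0.6 -2.7]
tool shift mm [-29.1 -58.8  -2.3] rows 2 each [-14.6 -29.4  -1.1]
then turn (tool z) -373.8
```

Request:
move_arm(moves=[[[-14, -29, 0], 0, -1], [[-9, -20, 0], 0, -1], [[-5.8, -11, 0], 0, -1], [[0, 0, 0], -6.9, -1], [[0, 0, 0], -6.9, -1]])

```text
time_s: 34.23
tcp_pos: [0.6366, -0.2315, 0.1372]
tcp_rot: [[-0.944, -0.329, -0.0], [-0.329, 0.944, 0.002], [-0.001, 0.002, -1.0]]
contact_force: [0.3, 0.9, -2.3]
grip_width: 0.669
```

Request:
move_arm(moves=[[[0, 0, 0], 0, -1], [[0, 0, 0], 0, -1], [[0, 0, 0], 0, -1]])

```text
time_s: 34.48
tcp_pos: [0.6366, -0.2302, 0.1382]
tcp_rot: [[-0.946, -0.323, 0.001], [-0.323, 0.946, 0.002], [-0.001, 0.001, -1.0]]
contact_force: [-0.4, -0.1, -2.4]
grip_width: 0.672
```

```bash
python3 - <<'E'
from bench import r
from h import *
plan(r,[0.637,-0.2307,0.02],199)
c=r.calibration("wrist"); im=r.get_image("wrist")[:,:,::-1]; cv2.imwrite("pics/w24.png",im)
a=np.radians(19); ex=np.array([np.cos(a),np.sin(a)]); ey=np.array([-ex[1],ex[0]]); C=np.array([.637,-.2307])
for s in (1,-1):
    q=C-.088*ex+s*.042*ey; print("near outer corner px",px(c,[*q,.009]))
cv2.imwrite("pics/s24.png",r.get_image("side")[:,:,::-1])
cv2.imwrite("pics/t24.png",r.get_image("top")[:,:,::-1])
E
```

```text
t 34.48 tcp [ 0.6366 -0.2302  0.1382] yaw -161.1 q [-20.  32.   6.  64.   0. -39.] grip 0.672 F [-0.4 -0.1 -2.4]
tool shift mm [-1.000e-01 -7.000e-01  1.182e+02] rows 4 each [-0.  -0.2 29.5]
then turn (tool z) -360.1
near outer corner px [371.2504517   84.62556934]
near outer corner px [270.41257156  84.87504239]
```

View pics/w24.png

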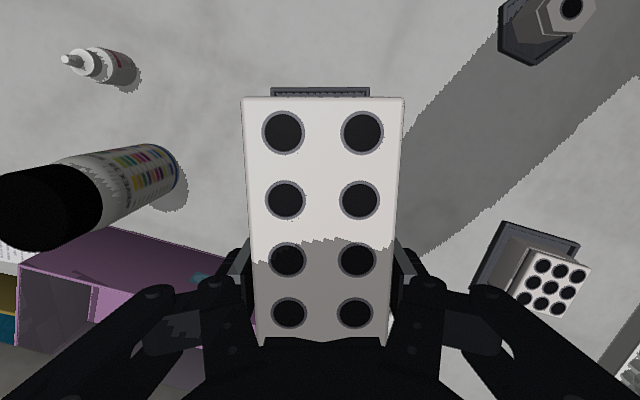

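View pics/s24.png

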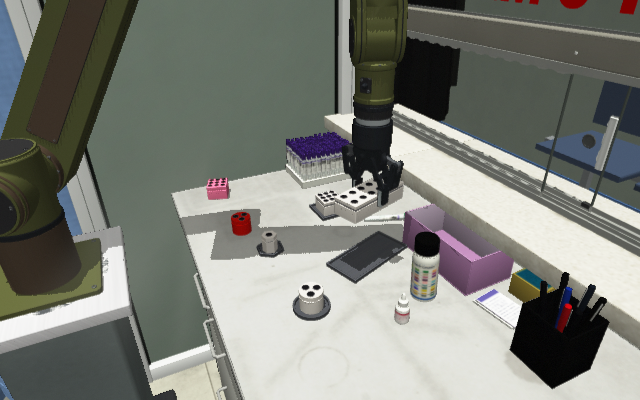

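```bash
python3 - <<'E'
from bench import r
from h import *
c=r.calibration("top"); im=cv2.imread("pics/t24.png"); cv2.imwrite("pics/t24c.png",cv2.resize(im[95:225,310:440],None,fx=4.6,fy=4.6,interpolation=cv2.INTER_CUBIC))
for z in (0,.03,.06): print(z,onz(c,[[350,146],[426,143]],z).round(3).tolist())
im=cv2.imread("pics/s24.png"); cv2.imwrite("pics/s24c.png",cv2.resize(im[150:310,310:510],None,fx=4,fy=3.75,interpolation=cv2.INTER_CUBIC))
E
```

```text
0 [[0.737, -0.216, 0.0], [0.748, -0.452, 0.0]]
0.03 [[0.73, -0.213, 0.03], [0.741, -0.443, 0.03]]
0.06 [[0.723, -0.209, 0.06], [0.734, -0.434, 0.06]]
```

View pics/t24c.png

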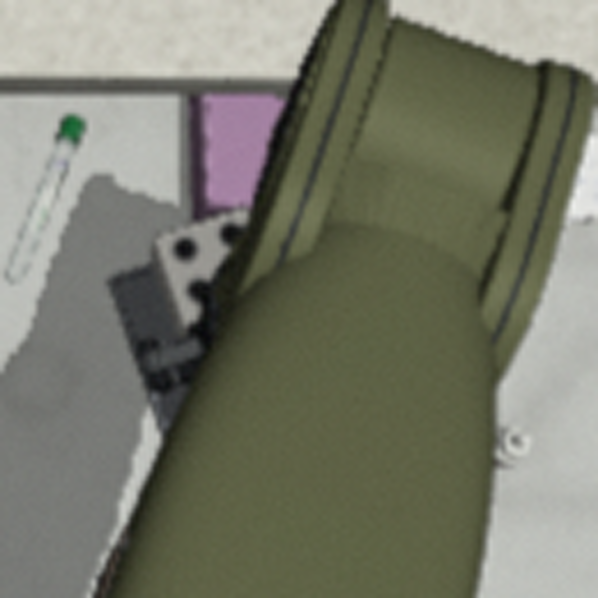

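View pics/s24c.png

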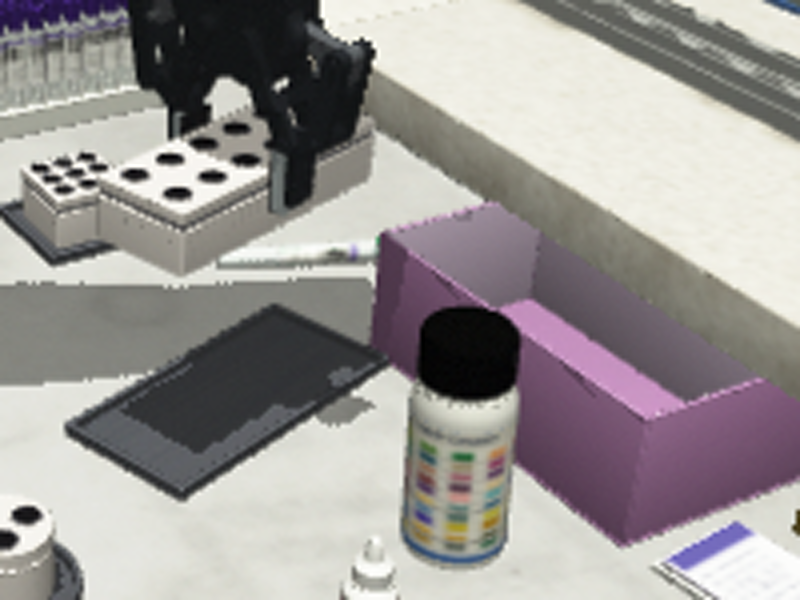

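Request:
move_arm(moves=[[[0, -0.5, 20], 0, -1], [[0, 0, 34], 0, -1], [[0, 0, 30], 0, -1], [[0, 0, 18], 0, -1], [[0, 0, 10], 0, -1]])

```text
time_s: 35.05
tcp_pos: [0.6352, -0.2298, 0.0234]
tcp_rot: [[-0.946, -0.325, -0.003], [-0.325, 0.946, 0.003], [0.002, 0.004, -1.0]]
contact_force: [0.0, -0.4, -2.4]
grip_width: 0.675
```

Request:
move_arm(moves=[[[0, 0, 5], 0, -1], [[0, 0, 0], 0, -1], [[0, 0, 0], 0, -1], [[0, 0, 0], 0, -1]])

```text
time_s: 35.38
tcp_pos: [0.639, -0.2314, 0.0234]
tcp_rot: [[-0.946, -0.325, 0.005], [-0.325, 0.946, 0.0], [-0.005, -0.002, -1.0]]
contact_force: [-0.2, 0.1, -2.1]
grip_width: 0.667
```

```bash
python3 - <<'E'
from bench import r
from h import *
plan(r,[0.637,-0.2307,0.0118],199)
im=r.get_image("side")[:,:,::-1]; cv2.imwrite("pics/s25.png",cv2.resize(im[170:320,310:510],None,fx=4,fy=4,interpolation=cv2.INTER_CUBIC))
cv2.imwrite("pics/w25.png",r.get_image("wrist")[:,:,::-1])
E
```

```text
t 35.38 tcp [ 0.639  -0.2314  0.0234] yaw -161.0 q [-20.  37.  -3.  49.   0. -39.] grip 0.667 F [-0.2  0.1 -2.1]
tool shift mm [ 1.7  1.3 11.6] rows 1 each [ 1.7  1.3 11.6]
then turn (tool z) -360.0
```

View pics/s25.png

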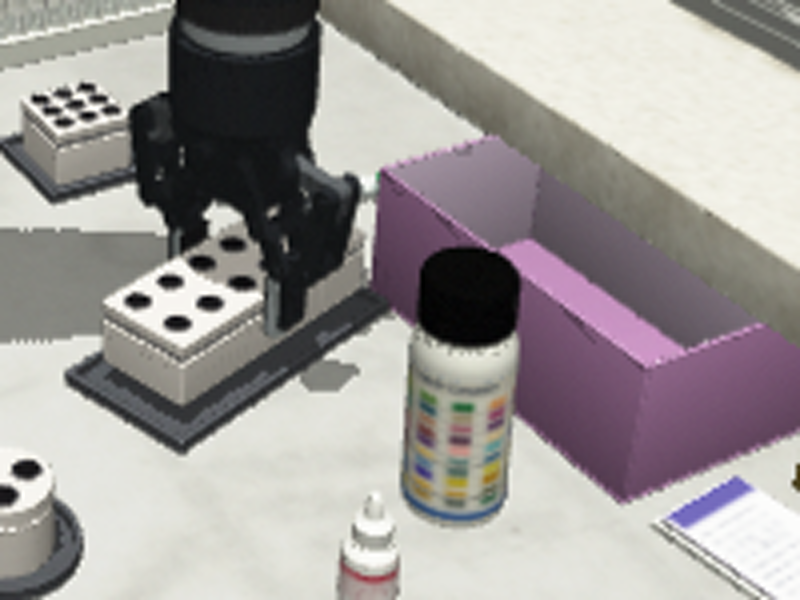

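View pics/w25.png

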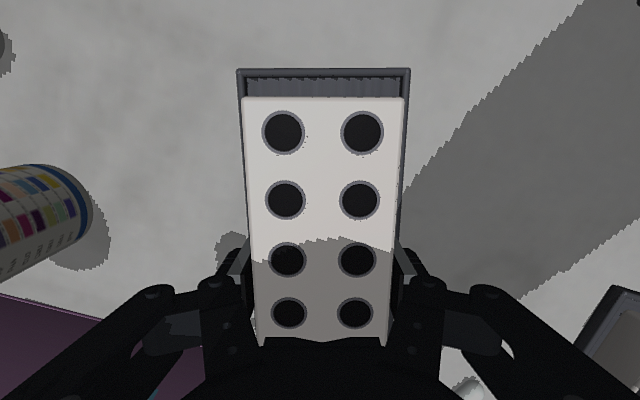

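Request:
move_arm(moves=[[[0.5, 0, 4], 0, -1], [[0, 0, 3], 0, -1], [[0, 0, 2], 0, -1], [[0, 0, 0], 0, -1], [[0, 0, 0], 0, -1]])

```text
time_s: 35.9
tcp_pos: [0.6368, -0.2309, 0.0123]
tcp_rot: [[-0.946, -0.325, 0.002], [-0.325, 0.946, 0.002], [-0.002, 0.001, -1.0]]
contact_force: [-0.2, 0.9, -2.7]
grip_width: 0.671
```

Request:
move_arm(moves=[[[0, 0, 0.7], 0, -1], [[0, 0, 0], 0, -1], [[0, 0, 0], 0, -1]])

```text
time_s: 36.15
tcp_pos: [0.637, -0.231, 0.0119]
tcp_rot: [[-0.946, -0.325, 0.002], [-0.325, 0.946, 0.001], [-0.002, 0.001, -1.0]]
contact_force: [-0.0, 0.5, -1.2]
grip_width: 0.676
```

Request:
move_arm(moves=[[[0, 0, 0.5], 0, -1], [[0, 0, 0], 0, -1], [[0, 0, 0], 0, 0.45], [[0, 0, 0], 0, 0.7], [[0, 0, 0], 0, 1]])

```text
time_s: 36.57
tcp_pos: [0.6373, -0.231, 0.0115]
tcp_rot: [[-0.946, -0.325, 0.003], [-0.325, 0.946, 0.001], [-0.003, 0.0, -1.0]]
contact_force: [0.5, -0.2, 0.2]
grip_width: 0.964
```

Request:
move_arm(moves=[[[0, 0, 0], 0, 1], [[0, 0, 0], 0, 1], [[0, 0, 0], 0, 1], [[0, 0, -8], 0, 1], [[0, 0, -20], 0, 1]])

```text
time_s: 36.98
tcp_pos: [0.6345, -0.2301, 0.037]
tcp_rot: [[-0.946, -0.325, -0.004], [-0.325, 0.946, 0.003], [0.002, 0.004, -1.0]]
contact_force: [-0.6, 0.7, 0.3]
grip_width: 1.003
```

Request:
move_arm(moves=[[[0, 0, -30], 0, 1], [[0, 0, -36], 0, 1], [[0, 0, -36], 0, 1], [[0, 0, -20], 0, 1], [[0, 0, 0], 0, 1]])

```text
time_s: 37.4
tcp_pos: [0.6402, -0.2324, 0.1687]
tcp_rot: [[-0.946, -0.325, 0.013], [-0.325, 0.946, -0.003], [-0.011, -0.007, -1.0]]
contact_force: [0.1, 0.4, 0.2]
grip_width: 0.999
```

Request:
move_arm(moves=[[[30, 0, 0], 0, 1], [[30, 0, 0], 0, 1], [[30, 0, 0], 0, 1], [[0, 0, 0], 0, 1], [[0, 0, 0], 0, 1]])

```text
time_s: 37.82
tcp_pos: [0.5498, -0.2606, 0.161]
tcp_rot: [[-0.946, -0.324, 0.001], [-0.324, 0.946, 0.002], [-0.001, 0.002, -1.0]]
contact_force: [-0.2, 0.2, 0.6]
grip_width: 1.0
```

```bash
python3 - <<'E'
from bench import r
from h import *
plan(r,[0.5,-0.1,0.16],199)
cw=r.calibration("wrist"); w=r.get_image("wrist")[:,:,::-1]; cv2.imwrite("pics/w26.png",w)
print(px(cw,[.637,-.2307,.043]))
cv2.imwrite("pics/s26.png",r.get_image("side")[:,:,::-1]); cv2.imwrite("pics/t26.png",r.get_image("top")[:,:,::-1])
E
```

```text
t 37.82 tcp [ 0.5498 -0.2606  0.161 ] yaw -161.1 q [-25.  25.  -3.  62.   0. -44.] grip 1.000 F [-0.2  0.2  0.6]
tool shift mm [ -4.9 168.1   1.3] rows 5 each [-1.  33.6  0.3]
then turn (tool z) -360.1
[321.83575291 282.63238652]
```

View pics/w26.png

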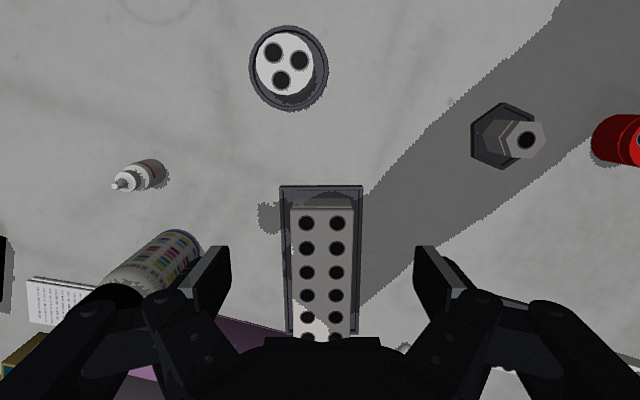

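View pics/s26.png

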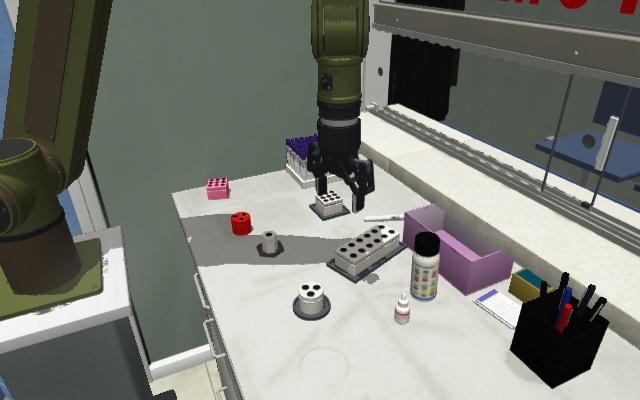

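View pics/t26.png

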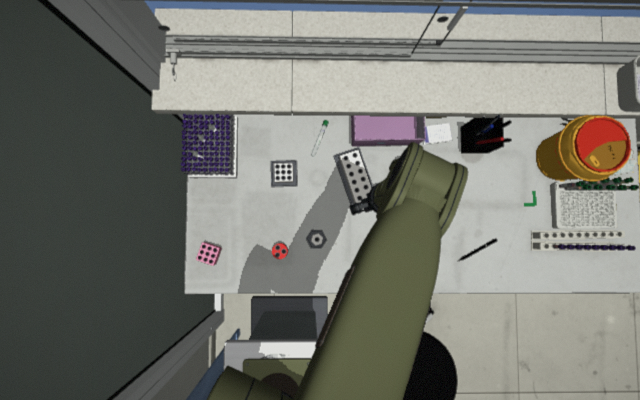

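```bash
python3 - <<'E'
from bench import r
from h import *
a=cv2.imread("pics/side0.png").astype(int); b=cv2.imread("pics/s26.png").astype(int)
for n,(x0,x1,y0,y1) in {"bottle":(410,442,232,302),"dropper":(392,413,290,326)}.items():
    print(n,"mean abs diff",np.abs(a-b)[y0:y1,x0:x1].mean().round(2))
o=r.observe(); print(o["time_s"],np.abs(o["qd"]).max(),o["contact_force"])
print(r.hand_in())
E
```

```text
bottle mean abs diff 7.83
dropper mean abs diff 6.79
37.9667 0.47347726445522376 [-0.05999982  0.33062966  0.60223263]
the job is handed in; nothing more can be done
None
```

```bash
python3 - <<'E'
import cv2,numpy as np
a=cv2.imread("pics/side0.png",0); b=cv2.imread("pics/s26.png",0)
for n,(x0,x1,y0,y1) in {"bottle":(408,444,230,304),"dropper":(390,415,288,328),"static holder":(450,500,250,295)}.items():
    t=a[y0:y1,x0:x1]; m=cv2.matchTemplate(b[y0-8:y1+8,x0-8:x1+8],t,cv2.TM_CCOEFF_NORMED); _,v,_,p=cv2.minMaxLoc(m); print(n,"shift px",p[0]-8,p[1]-8,"score",round(v,3))
E
```

```text
bottle shift px 0 0 score 0.989
dropper shift px 0 0 score 0.998
static holder shift px 0 0 score 1.0
```

The job is done and handed in at about 38 s of robot time, against the 112 s limit. I took the pile apart from the top down: the six-sided, round, square and long stands each went into the tray of its own shape, lowered until close to or touching the tray floor and then released.

**Last checks:**
- **Stands:** The final wrist, side and top pictures show all four standing flat inside their rims. The six-sided, round and square stands came out within about 1 mm of the aimed tray centre in the wrist picture. I judged the long stand by eye only.
- **Floor contact:** The six-sided and round stands gave a clear upward contact force. For the square and long stands I saw no clear force. I released them at the floor height worked out from each grasp, so any drop was about 1 mm or less.
- **Bottles:** A pixel-by-pixel comparison with the first picture showed a small brightness difference at both bottles. I only resolved this after handing in: image matching gave 0 px movement for both, so they did not move.
- **Pink and red look-alikes:** I left both alone.
- **Arm at the end:** It is at rest with the fingertips about 0.16 m above the desk, open and touching nothing.

**One mishap, mended:** Early on, joint 6 reached its limit and tilted the tool by about 2.5° above the pile, touching nothing. I turned it back to vertical (to about 0.15°) before the first grasp.

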